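# Lock the silver away under nitrogen

## Robot

A 6-joint arm with a two-finger parallel gripper is mounted at the origin on the work surface. World frame = base frame: x ahead of the robot, y to its left, z up, the work surface at z = 0. Lengths are in m, angles in rad, forces in N, time in s.
With the tool pointing down it reaches from about 0.275 to 0.725 m from the base axis. Payload 5.6 kg.
Tool frame: the origin (TCP) lies at the very end of the fingers, on their centre line; the grasp point (between the pads) lies 19 mm behind it; z points along the fingers, y is the direction in which the jaws open and shut (so a half turn about z gives the same grasp; the last joint's range is limited). The gripper opens to 85 mm and grips with 20 to 120 N. Pads are 22 mm wide; open, the fingers measure 114 mm over their backs; the gripper's body (76 mm by 85 mm) begins 54 mm behind the grasp point. The pads swing forward as they close: fully open they stand 13 mm farther back than shut.
Start: joints at [-0.876, 0.255, 0.108, 0, -1.424, -0.285], TCP at [0.219, -0.504, 0.231] pointing down, gripper open.
Joint ranges: [-2.95, 2.95], [-1.21, 1.97], [-1.09, 1.5], [-2.87, 1.71], [-2.94, -0.07], [-3.05, 3.05]. Speed limits (rad/s): [2.57, 2.57, 3.14, 3.14, 3.14, 3.14].

## Interface

Orientations are given as [roll, pitch, yaw] about the fixed x, y, z axes, in that order (R = Rz(yaw) Ry(pitch) Rx(roll)).
In Python, from rig import arm gives the robot as it stands.
- The arm moves only by the tool jog_arm, never from a script. Its argument "plan" is a list of rows, each an object with "twist": the turn, a rotation vector about the tool's x, y, z in degrees, a list of three; "translation": the shift along the tool's x, y, z in cm, a list of three; "gripper": the gripper command: -1 is shut, 1 is fully open, values between are in proportion. A call has 1 to 5 rows; each row is the pose to reach, as a shift and turn from the pose measured when the call began, along the tool's axes at that moment; what a row does not reach only later rows make up. A row lasts 1/12 s, in which the tool goes at most 41.7 mm and 7.16 degrees, less where a joint would pass 70% of its speed; a pose out of reach is approached as far as the arm can. A call with a gripper value outside its range is refused whole. The fingers move at their own pace and stop on an object; "grip_force" is the grip in N (left out, the last holds). Time passes only in rows, so rows that repeat a pose let the fingers close. It gives the time, the measured TCP pose, the force and the opening at its end, in the units of the state.
- arm.sense(): the state, without advancing time (a new reading comes with each control period).
- arm.grab_frame(name): name is "side" or "top" or "wrist"; returns a dict with "image" (400x640x3 uint8, red, green, blue), "range_z" (400x640 float32, m along the optical axis (not along the pixel's ray), 0 where there is no reading), "fx", "fy", "cx", "cy" (pixels), "R" (3x3) and "t" (3): a world point X has camera coordinates R X + t; the wrist camera has in their place "tool_from_camera" (4x4, takes a point from camera to tool coordinates, whose origin is the TCP and whose axes are the flange's). Camera axes: x right, y down, z forward; pixel columns grow to the right and rows downward; lengths in m; the calibration is good to about 2 mm. A picture is of the moment at which its call begins: read the wrist's pose just before it.
- arm.finish_job(): hands the job in, once; it reports no verdict.
The state is a dict: "t": time; "q": joint angles; "qvel": joint speeds; "tau": joint torques, N m; "tcp_pos": TCP position; "eef_rot": TCP orientation; "ft_force": force on the tool from outside, world axes, zero at the start; "torque": the same for the moment, N m; "opening": opening from 0.0 (shut) to 1.0 (fully open).
Only numpy, scipy, OpenCV 4.12 (cv2) and the standard library are available. Lean on these libraries where they do the work, as an engineer would, in place of code of your own. Each camera call takes 0.05 s, during which the arm holds its last target. There are 200 camera calls.

## Task

Put the day's silver (every ingot and round pill box on the bench) away in the strongbox: turn the key in its lock until the cam tongue is clear of the lid, lift the lid off and lay it flat on the cork mat while you put all the silver in, then fit the lid back fully home, turn the key right back so that the tongue locks the lid, draw the key out and leave it in the wooden tray. Once the box is locked, and not while it is unlocked, open the nitrogen purge valve to 60 degrees on its scale; do not disturb the steel block, the file and the glass jar.

Things in the scene. Friction and masses are not known exactly. Their poses are not given: they have to be found in the camera images.
- stock_box: Strongbox of dark steel, open-topped, fixed to the bench, left or right of the robot. Origin: centre of its underside; x along its short side (150 mm outside), y along its long side (210 mm outside); rim 50 mm high, walls and floor 5 mm (inside 140 x 200 mm). The cam lock stands outside its -y end, axis vertical, 131 mm from the origin.
- lock_axis (a point): Where the lock's vertical axis meets the top of its steel face plate, 71 mm above the bench; fixed to the strongbox. The plate is 40 mm wide in the box's x and reaches from 20 mm behind the axis to 15 mm towards the lid, whose edge is 26 mm from the axis.
- lock_plug (a joint): Plug angle, rad. 0 = home stop: locked, key head in line with the box's long side, cam tongue (40 x 14 mm, 1.5 mm above the lid) over the lid's edge. Grows as the key turns clockwise seen from above, to a stop at 1.4: tongue clear. About 0.06 N m; stays where left; key play about 0.1 rad. The key comes out only within about 0.2 rad of 0; further round the face plate holds it.
- lid: Loose lid, dark steel, 0.3 to 0.5 kg: plate 150 x 210 x 6 mm over an 8 mm deep lip of 132 x 192 mm that fits the box with 4 mm play all round, either way round. Origin: centre of the lip's underside (42 mm up when seated, 3 mm on the mat); z up, y along its long side. Wooden bar handle along y, 90 long, 12 wide, 18 mm high, its middle 41 mm above the origin, 18 mm free below.
- key: Loose key, 50 g, upright in the lock at the start. Origin: underside of its collar (17 mm wide, 4 mm thick), which rests on the face plate; z up along the key. Black head 32 mm wide (y), 10 mm thick (x), from 4 to 38 mm above the origin; below the origin an 8 mm neck, then a blade 18 x 4 mm with a blunt point 37 mm below. Lift it 40 mm to clear the lock.
- ingot0: Plain silver ingot, rounded bar 64 x 26 x 18 mm, about 0.25 kg, lying on the bench; may be absent. Origin: centre of its underside, x along its length.
- ingot1: Plain silver ingot, rounded bar 64 x 26 x 18 mm, about 0.25 kg, lying on the bench; may be absent. Origin: centre of its underside, x along its length.
- ingot2: Plain silver ingot, rounded bar 64 x 26 x 18 mm, about 0.25 kg, lying on the bench; may be absent. Origin: centre of its underside, x along its length.
- pillbox0: Closed round silver pill box with bevelled lid, 46 mm in diameter, 27 mm high (straight side 22 mm), about 0.12 kg, standing on the bench; may be absent. Origin: centre of its underside.
- pillbox1: Closed round silver pill box with bevelled lid, 46 mm in diameter, 27 mm high (straight side 22 mm), about 0.12 kg, standing on the bench; may be absent. Origin: centre of its underside.
- mat: Cork mat fixed to the bench, 170 x 230 x 3 mm, y along its long side. Origin: centre of its underside. It is on the other side of the bench from the strongbox.
- tray: Open wooden key tray fixed to the bench, 140 (x) x 110 (y) x 16 mm high outside, walls and floor 4 mm. Origin: centre of its underside.
- valve_base: Foot of the nitrogen purge valve, fixed to the bench: white scale disc of 38 mm radius with four black marks at 0, 30, 60 and 90 degrees anticlockwise (seen from above) from its +x axis, and a brass body on it. Origin: centre of its underside, on the valve's axis.
- valve (a joint): Opening of the valve handle, rad: 0 (closed) = the handle's long end points along valve_base's +x, at the first mark; grows anticlockwise seen from above, stop at 1.57. 60 degrees = 1.047. Takes about 0.06 N m, stays where it is left.
- valve_grip (a point): On the valve's axis, 58 mm above the bench: where to grip the handle, an upright dark steel fin 12 mm thick, from 40 to 70 mm above the bench, reaching 36 mm from the axis at its pointer end (white line on top) and 14 mm at the other. Its x axis is the pointer's direction.
- bench_block: Bystander: steel block 70 x 70 x 25 mm beyond the work. Origin: centre of its underside.
- file: Bystander: file with wooden handle, 210 mm long, lying beyond the work. Origin: under its middle.
- jar: Bystander: glass jar 60 mm in diameter, 70 mm high, beyond the work. Origin: centre of its underside.
There are look-alikes about, which are no part of the job. What is shaped like the ingot2 but green or purple is not meant.

How it is judged:
On the way, in this order (a step that is already met when the one before it is completed fails the run):
1. the key is turned until the tongue is clear of the lid (value of joint lock_plug above 1.15 rad), for 0.2 s.
2. the lid lies flat on the cork mat (horizontal distance between lid and mat below 0.06 m and height (world z) of lid below 0.012 m and angle between lid's own z axis and vertical below 0.06 rad and linear speed of lid below 0.03 m/s), for 0.2 s.
3. all the silver is in the strongbox (x of ingot0 in the frame of stock_box between -0.072 and 0.072 m and y of ingot0 in the frame of stock_box between -0.102 and 0.102 m and z of ingot0 in the frame of stock_box between -0.002 and 0.04 m and x of ingot1 in the frame of stock_box between -0.072 and 0.072 m and y of ingot1 in the frame of stock_box between -0.102 and 0.102 m and z of ingot1 in the frame of stock_box between -0.002 and 0.04 m and x of ingot2 in the frame of stock_box between -0.072 and 0.072 m and y of ingot2 in the frame of stock_box between -0.102 and 0.102 m and z of ingot2 in the frame of stock_box between -0.002 and 0.04 m and x of pillbox0 in the frame of stock_box between -0.072 and 0.072 m and y of pillbox0 in the frame of stock_box between -0.102 and 0.102 m and z of pillbox0 in the frame of stock_box between -0.002 and 0.04 m and x of pillbox1 in the frame of stock_box between -0.072 and 0.072 m and y of pillbox1 in the frame of stock_box between -0.102 and 0.102 m and z of pillbox1 in the frame of stock_box between -0.002 and 0.04 m), for 0.2 s.
4. the lid is back home on the strongbox and the lock is turned back over it (all of step 3 and horizontal distance between lid and stock_box below 0.01 m and z of lid in the frame of stock_box between 0.038 and 0.0465 m and angle between lid's own z axis and vertical below 0.05 rad and value of joint lock_plug below 0.12 rad), for 0.2 s.
At the end, for the whole second after the job is handed in: All silver present is in the strongbox; lid seated (within 10 mm, tilt under 0.05 rad) and at rest; lock home (under 0.12 rad); key at rest in the tray (origin inside, under 35 mm up); valve at 60 degrees within 5 (all of step 4 and linear speed of lid below 0.02 m/s and x of key in the frame of tray between -0.065 and 0.065 m and y of key in the frame of tray between -0.05 and 0.05 m and z of key in the frame of tray below 0.035 m and linear speed of key below 0.03 m/s and value of joint valve between 0.957 and 1.137 rad); the robot touches nothing.
It fails at once if the purge valve is opened beyond 35 degrees while the box is unlocked (value of joint valve above 0.61 rad and value of joint lock_plug above 0.35 rad).
It fails at once if the steel block, the file or the jar is shifted by more than 30 mm (distance of any of bench_block, file, jar from where it was at the start of the episode above 0.03 m).
Of ingot0, ingot1, ingot2, pillbox0, pillbox1 only 2 to 4 are there at a start; the rules pass over those that are not, and their reading is None.
At some moment in a run one of ingot0, ingot1, ingot2, pillbox0, pillbox1 may be knocked a few centimetres aside while the robot is not near it.
Once in a run the grip may slacken for a moment while it holds something.
It also fails if it takes over 210 s, if anything falls off the work surface, if the arm or the gripper's body presses on something with over 40 N, if the wrist force passes 120 N, or if a joint passes its speed limit or range.

## Working session

There is one attempt and no reset: what is moved stays moved. The work goes in short steps, Python scripts to look and compute and a tool call to move; the robot and the scene stay as the last step left them, time stands still between calls to the robot, and variables do not carry over. Pictures are saved under pics/ and viewed, about 12 in all and at most 16, crops included, and the job is handed in when it is done.

Besides the shell and the picture viewer there is one more tool, called after "Call:" as a command line: name --argument value ..., lists and objects as JSON in quotes. jog_arm: Moves the arm, as the interface text tells. Its arguments: {"type":"object","properties":{"plan":{"type":"array","items":{"type":"object","properties":{"twist":{"type":"array","items":{"type":"number"}},"translation":{"type":"array","items":{"type":"number"}},"gripper":{"type":"number"}}}},"grip_force":{"type":"number"}},"required":["plan"]}

```bash
ls; mkdir -p pics
cat > h.py <<'E'
import numpy as np, cv2
from scipy.spatial.transform import Rotation as Ro
from rig import arm
def snap(name,fn=None):
    s=arm.sense(); f=arm.grab_frame(name)
    if name=="wrist":
        T=np.eye(4);T[:3,:3]=Ro.from_euler('xyz',s['eef_rot']).as_matrix();T[:3,3]=s['tcp_pos']
        C=T@f['tool_from_camera'];f['Rc'],f['tc']=C[:3,:3],C[:3,3]
    else:
        f['Rc']=f['R'].T;f['tc']=-f['R'].T@np.array(f['t'])
    if fn: cv2.imwrite('pics/'+fn,f['image'][:,:,::-1])
    return f
def ray(f,u,v,z):
    d=f['Rc']@np.array([(u-f['cx'])/f['fx'],(v-f['cy'])/f['fy'],1.]);return f['tc']+d*(z-f['tc'][2])/d[2]
def cloud(f):
    v,u=np.mgrid[:400,:640];Z=f['range_z'];P=np.stack([(u-f['cx'])/f['fx']*Z,(v-f['cy'])/f['fy']*Z,Z],-1)
    P=P@f['Rc'].T+f['tc'];P[Z==0]=np.nan;return P
def pix(f,X):
    c=f['Rc'].T@(np.array(X)-f['tc']);return c[0]/c[2]*f['fx']+f['cx'],c[1]/c[2]*f['fy']+f['cy']
def go(x,y,z,yaw,roll=np.pi,pitch=0):
    "print jog (cm, deg) from now to the pose with tool down, yaw in deg"
    s=arm.sense();R=Ro.from_euler('xyz',s['eef_rot']);T=Ro.from_euler('xyz',[np.pi,0,np.radians(yaw)])
    tr=R.inv().apply(np.array([x,y,z])-s['tcp_pos'])*100;tw=np.degrees((R.inv()*T).as_rotvec())
    print('tr',tr.round(2),'tw',tw.round(1))
def st():
    s=arm.sense();print('t',s['t'],'p',np.round(s['tcp_pos'],4),'rpy deg',np.degrees(s['eef_rot']).round(1),'F',np.round(s['ft_force'],1),'op',round(s['opening'],3),'q',np.round(s['q'],2))
E
python3 - <<'E'
from h import *
st()
a=snap('top','top.png');b=snap('side','side.png')
np.savez('/tmp/top.npz',**{k:a[k] for k in a});print(a['tc'],a['Rc'],b['tc'])
E
```

```text
pics
t 0.0 p [ 0.219  -0.504   0.2304] rpy deg [ 179.9   -0.  -156.5] F [ 0.6 -0.2  0.4] op 1.002 q [-0.88  0.26  0.11 -0.   -1.42 -0.28]
[ 0.41933134 -0.02059073  1.14215751] [[-0.02574593 -0.99499561  0.09654477]
 [-0.9994057   0.02783328  0.0203363 ]
 [-0.02292168 -0.09596382 -0.99512087]] [0.20146832 0.6612806  0.75104408]
```

View pics/top.png

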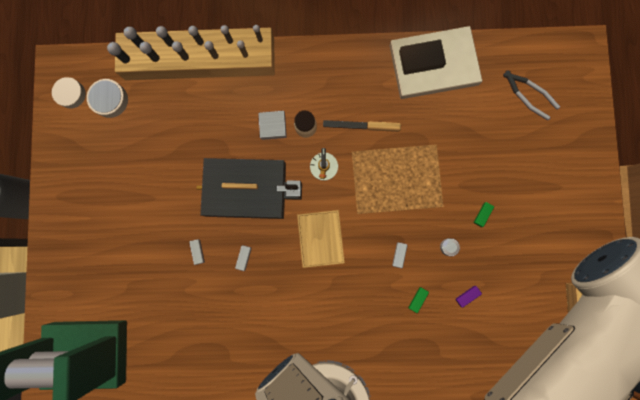

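View pics/side.png

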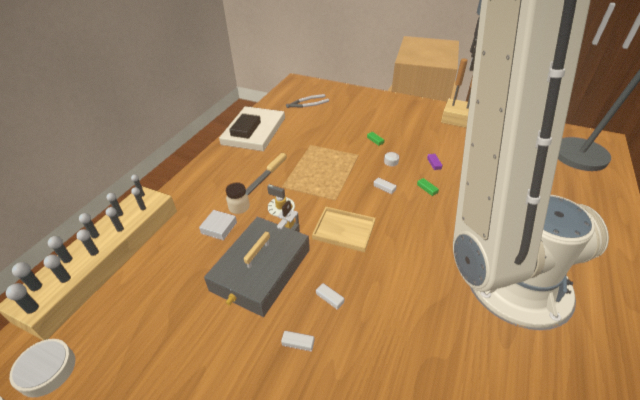

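Top view: silver candidates are ingots at (196,251), (243,258), (400,255) and a pill box at (450,247). Look-alikes are green bars (484,214) and (418,300), a purple bar (469,296), the block (272,125), and large round tins (67,92) and (105,97). The strongbox is at (243,188) with the key at (292,187) and a brass stub on its far end. The valve is at (323,165), mat (397,179) and tray (321,238).

Run:
```python
from h import *
f=dict(np.load('/tmp/top.npz'));P=cloud(f);im=f['image'];hsv=cv2.cvtColor(im,cv2.COLOR_RGB2HSV)
print(f['fx'],f['cx'],f['cy'])
def rep(n,mask,z):
    cs,_=cv2.findContours(mask.astype(np.uint8),cv2.RETR_EXTERNAL,cv2.CHAIN_APPROX_NONE)
    for c in cs:
        if cv2.contourArea(c)<60: continue
        pts=np.array([ray(f,*p,z)[:2] for p in c[:,0,:]],np.float32)
        r=cv2.minAreaRect((pts*1000).astype(np.float32))
        bp=cv2.boxPoints(r);e=bp[1]-bp[0];e2=bp[2]-bp[1];e=e if np.linalg.norm(e)>np.linalg.norm(e2) else e2
        m=np.zeros((400,640),np.uint8);cv2.drawContours(m,[c],-1,1,-1)
        print(n,c[:,0].mean(0).round(),'ctr mm',np.round(r[0],1),'size',np.round(r[1],1),'long axis deg',round(np.degrees(np.arctan2(e[1],e[0]))%180,1),'z',np.nanmedian(P[m>0][:,2]).round(4))
roi=np.zeros((400,640),bool);roi[95:285,150:500]=1
S,V=hsv[...,1],hsv[...,2]
rep('silver',roi&(S<60)&(V>120),0.018)
rep('dark',roi&(V<80)&(S<140),0.056)
h=P[...,2]
rep('h>35',roi&(h>0.035),0.056)
rep('h10-35',roi&(h>0.008)&(h<0.035),0.018)
cv2.imwrite('pics/crop.png',cv2.resize(im[90:280,190:460,::-1],None,fx=2.9,fy=2.9,interpolation=cv2.INTER_CUBIC))
```

```text
426.7226661744413 319.55385746784674 201.54038708237084
silver [242. 258.] ctr mm [386.3 208.9] size [23.6 62.4] long axis deg 163.4 z 0.0178
silver [399. 255.] ctr mm [ 383.5 -201.9] size [25.8 62.5] long axis deg 166.1 z 0.0173
silver [196. 252.] ctr mm [404.9 332. ] size [62.  23.7] long axis deg 12.5 z 0.0176
silver [450. 247.] ctr mm [ 400.2 -332.9] size [43.9 41.4] long axis deg 88.5 z 0.0251
silver [290. 188.] ctr mm [566.9  85.4] size [58.8 37.5] long axis deg 88.4 z 0.0704
silver [330. 167.] ctr mm [619.8 -28.4] size [36.4 72. ] long axis deg 167.7 z 0.0038
silver [316. 165.] ctr mm [626.   12.5] size [25.8 67.7] long axis deg 175.7 z 0.0037
silver [272. 124.] ctr mm [743.2 126.6] size [67.8 68.3] long axis deg 93.0 z 0.0249
dark [253. 189.] ctr mm [564.7 177.2] size [254.5 150.4] long axis deg 86.7 z 0.0558
dark [345. 124.] ctr mm [724.2 -68.7] size [111.9  16.8] long axis deg 84.9 z 0.0119
dark [304. 121.] ctr mm [736.8  35.5] size [50.7 50.4] long axis deg 44.0 z 0.0697
h>35 [249. 188.] ctr mm [565.9 185. ] size [269.8 150.9] long axis deg 86.8 z 0.0559
h>35 [323. 159.] c
[... 228 characters left out ...]
 0.0175
h10-35 [400. 255.] ctr mm [ 383.2 -201.8] size [26.9 63.1] long axis deg 166.1 z 0.0172
h10-35 [450. 247.] ctr mm [ 400.2 -332.8] size [49.1 41.4] long axis deg 88.5 z 0.0248
h10-35 [196. 252.] ctr mm [405.3 330.2] size [63.6 28.5] long axis deg 11.6 z 0.0174
h10-35 [320. 238.] ctr mm [431.5   3.2] size [139.7 109.7] long axis deg 4.7 z 0.0042
h10-35 [484. 214.] ctr mm [ 483.5 -425.9] size [28.4 65. ] long axis deg 149.0 z 0.0172
h10-35 [324. 168.] ctr mm [618.  -10.5] size [29.4 54. ] long axis deg 178.5 z 0.0252
h10-35 [362. 125.] ctr mm [ 732.2 -115.3] size [207.5  24.4] long axis deg 85.2 z 0.0149
h10-35 [272. 125.] ctr mm [740.9 125.8] size [74.  71.5] long axis deg 2.6 z 0.0246
```

View pics/crop.png

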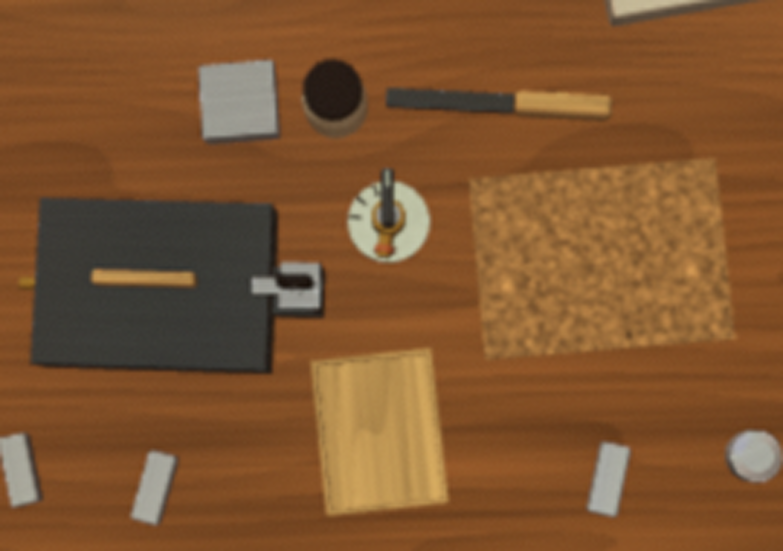

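```bash
cat >> h.py <<'E'
def path(*wps,start=None):
    "wps: (x,y,z,yaw) mm,deg; prints jog calls of <=5 rows, simulated from the measured pose"
    s=arm.sense();p=np.array(s['tcp_pos'])*1000;R=Ro.from_euler('xyz',s['eef_rot'])
    for w in wps:
        T=Ro.from_euler('xyz',[180,0,w[3]],degrees=True);g=np.array(w[:3],float)
        D=R.inv()*T;n=int(np.ceil(max(np.linalg.norm(g-p)/200,np.degrees(D.magnitude())/34,1)))
        p0,R0=p,R
        for k in range(n):
            tr=R.inv().apply(p0+(g-p0)*(k+1)/n-p)/10;Rn=R0*Ro.from_rotvec(D.as_rotvec()*(k+1)/n);tw=np.degrees((R.inv()*Rn).as_rotvec())
            rows=max(np.linalg.norm(tr)*10/41.7,np.linalg.norm(tw)/7.16)
            print(w,'tr',tr.round(1),'tw',tw.round(1),'rows>=',round(rows,1))
            p=p+R.apply(tr*10);R=Rn
E
python3 - <<'E'
from h import *
f=dict(np.load('/tmp/top.npz'));im=f['image'];hsv=cv2.cvtColor(im,cv2.COLOR_RGB2HSV);P=cloud(f);h=P[...,2]
def fit(n,m,z):
    c=max(cv2.findContours(m.astype(np.uint8),cv2.RETR_EXTERNAL,cv2.CHAIN_APPROX_NONE)[0],key=cv2.contourArea)
    r=cv2.minAreaRect(np.array([ray(f,*p,z)[:2]*1000 for p in c[:,0,:]],np.float32));print(n,r, 'tb',cv2.boundingRect(c))
V=hsv[...,2];S=hsv[...,1]
d=np.zeros((400,640),np.uint8);d[150:222,195:288]=((V<90)&(h>0.04))[150:222,195:288]
d=cv2.morphologyEx(d,cv2.MORPH_CLOSE,np.ones((11,11)));fit('lid',cv2.morphologyEx(d,cv2.MORPH_OPEN,np.ones((21,21))),0.056)
y=np.zeros((400,640),np.uint8);y[175:200,215:265]=(S>70)[175:200,215:265]&(h[175:200,215:265]>0.06);fit('handle',y,0.092)
m=np.zeros((400,640),np.uint8);q=np.s_[140:218,345:450];m[q]=((hsv[...,0]<25)&(V>135))[q];m=cv2.morphologyEx(m,cv2.MORPH_CLOSE,np.ones((9,9)));m=cv2.morphologyEx(m,cv2.MORPH_OPEN,np.ones((9,9)));fit('mat',m,0.003)
t=np.zeros((400,640),np.uint8);q=np.s_[205:272,290:350];t[q]=((V>150)&(S<160))[q];t=cv2.morphologyEx(t,cv2.MORPH_CLOSE,np.ones((9,9)));fit('tray',cv2.morphologyEx(t,cv2.MORPH_OPEN,np.ones((9,9))),0.016)
path((540,110,330,-93))
E
```

```text
lid ((565.867919921875, 199.68350219726562), (210.2232208251953, 150.46983337402344), 88.26425170898438) tb (202, 159, 82, 59)
handle ((566.3172607421875, 199.48133850097656), (88.2999267578125, 13.589425086975098), 86.3775634765625) tb (222, 183, 36, 7)
mat ((586.8775024414062, -207.0668487548828), (280.2489929199219, 208.43240356445312), 88.44551849365234) tb (345, 140, 105, 78)
tray ((431.25445556640625, 3.0259857177734375), (139.72784423828125, 109.74032592773438), 4.558476448059082) tb (298, 211, 46, 56)
(540, 110, 330, -93) tr [-13.5  10.9  -2.5] tw [  0.    0.  -15.9] rows>= 4.2
(540, 110, 330, -93) tr [-15.9   6.8  -2.5] tw [  0.    0.  -15.9] rows>= 4.2
(540, 110, 330, -93) tr [-17.2   2.2  -2.5] tw [  0.    0.  -15.9] rows>= 4.2
(540, 110, 330, -93) tr [-17.1  -2.6  -2.5] tw [  0.    0.  -15.9] rows>= 4.2
```

Call:
jog_arm --plan '[{"translation":[-13.5,10.9,-2.5],"twist":[0,0,-16],"gripper":1},{"translation":[-13.5,10.9,-2.5],"twist":[0,0,-16],"gripper":1},{"translation":[-13.5,10.9,-2.5],"twist":[0,0,-16],"gripper":1},{"translation":[-13.5,10.9,-2.5],"twist":[0,0,-16],"gripper":1},{"translation":[-13.5,10.9,-2.5],"twist":[0,0,-16],"gripper":1}]'

```text
t: 0.52
tcp_pos: [0.3012, -0.3467, 0.2567]
eef_rot: [3.141, 0.002, -2.449]
ft_force: [0.4, 0.3, 0.1]
opening: 1.002
```

Call:
jog_arm --plan '[{"translation":[-15.9,6.8,-2.5],"twist":[0,0,-16],"gripper":1},{"translation":[-15.9,6.8,-2.5],"twist":[0,0,-16],"gripper":1},{"translation":[-15.9,6.8,-2.5],"twist":[0,0,-16],"gripper":1},{"translation":[-15.9,6.8,-2.5],"twist":[0,0,-16],"gripper":1},{"translation":[-15.9,6.8,-2.5],"twist":[0,0,-16],"gripper":1}]'

```text
t: 0.93
tcp_pos: [0.3818, -0.1893, 0.2826]
eef_rot: [-3.14, 0.004, -2.166]
ft_force: [-0.7, -0.2, -0.2]
opening: 1.003
```

Call:
jog_arm --plan '[{"translation":[-17.2,2.2,-2.5],"twist":[0,0,-16],"gripper":1},{"translation":[-17.2,2.2,-2.5],"twist":[0,0,-16],"gripper":1},{"translation":[-17.2,2.2,-2.5],"twist":[0,0,-16],"gripper":1},{"translation":[-17.2,2.2,-2.5],"twist":[0,0,-16],"gripper":1},{"translation":[-17.2,2.2,-2.5],"twist":[0,0,-16],"gripper":1}]'

```text
t: 1.35
tcp_pos: [0.4616, -0.0307, 0.308]
eef_rot: [-3.14, 0.004, -1.884]
ft_force: [-0.1, 0.4, 0.0]
opening: 1.0
```

Call:
jog_arm --plan '[{"translation":[-17.1,-2.6,-2.5],"twist":[0,0,-16],"gripper":1},{"translation":[-17.1,-2.6,-2.5],"twist":[0,0,-16],"gripper":1},{"translation":[-17.1,-2.6,-2.5],"twist":[0,0,-16],"gripper":1},{"translation":[-17.1,-2.6,-2.5],"twist":[0,0,-16],"gripper":1},{"translation":[-17.1,-2.6,-2.5],"twist":[0,0,-16],"gripper":1}]'

```text
t: 1.77
tcp_pos: [0.5403, 0.1281, 0.3321]
eef_rot: [-3.141, 0.003, -1.602]
ft_force: [-0.2, -0.7, -0.9]
opening: 1.003
```

Run:
```python
from h import *
f=snap('wrist','w1.png');st()
np.savez('/tmp/w1.npz',**f)
g=dict(np.load('/tmp/top.npz'))
c=np.array([[470,180],[715,158],[735,338],[485,356]])/2.9+[190,90]
Q=np.array([ray(g,*p,0.003)*1000 for p in c]);print('mat',Q.round(0)[:,:2],Q.mean(0).round(1))
print('lock pred px',pix(f,[.560,.069,.071]),'box ctr px',pix(f,[.566,.1996,.056]),'tc',f['tc'])
```

```text
t 1.8167 p [0.5404 0.1281 0.3317] rpy deg [-180.     0.2  -91.7] F [ 0.9 -0.3 -0.5] op 1.001 q [ 0.51  0.26  0.37 -0.   -1.68 -0.54]
mat [[ 662.  -89.]
 [ 676. -317.]
 [ 507. -327.]
 [ 497.  -97.]] [ 585.5 -207.5    3. ]
lock pred px (np.float64(305.9466267513051), np.float64(114.47191869242793)) box ctr px (np.float64(306.7054135020856), np.float64(211.10177303447827)) tc [0.53815874 0.04752136 0.47460156]
```

View pics/w1.png

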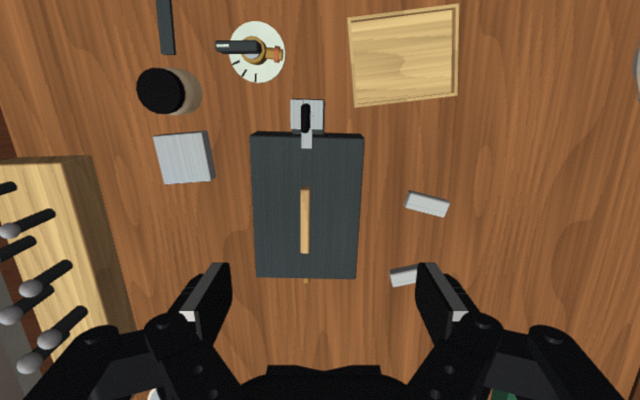

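Wrist view: lock plate and key head at (306,115) and lid handle at (305,220). The tongue is over the lid edge at (306,138), and the valve fin (240,46) points to image left (+x). The predicted lock pixel agrees. I'll measure it finely.

Run:
```python
from h import *
f=dict(np.load('/tmp/w1.npz'));im=f['image'];hsv=cv2.cvtColor(im,cv2.COLOR_RGB2HSV);V=hsv[...,2];S=hsv[...,1]
def fit(n,q,c,z):
    m=np.zeros((400,640),np.uint8);m[q]=c[q]
    if n=='lid': m=cv2.morphologyEx(m,cv2.MORPH_CLOSE,np.ones((15,15)));m=cv2.morphologyEx(m,cv2.MORPH_OPEN,np.ones((41,41)))
    c=max(cv2.findContours(m,cv2.RETR_EXTERNAL,cv2.CHAIN_APPROX_NONE)[0],key=cv2.contourArea)
    r=cv2.minAreaRect(np.array([ray(f,*p,z)[:2]*1000 for p in c[:,0,:]],np.float32));print(n,np.round(r[0],1),np.round(r[1],1),round(r[2],1))
fit('plate',np.s_[92:134,284:330],(S<60)&(V>120),.071)
fit('keyhead',np.s_[98:134,296:316],(V<40),.105)
fit('handle',np.s_[180:262,290:320],(S>70)&(V>110),.092)
fit('lid',np.s_[125:285,240:372],(V<100)&(S<120),.056)
P=cloud(f);h=P[...,2]
fit('key top by depth',np.s_[92:140,285:330],h>.095,.109)
fit('tray',np.s_[0:112,340:466],(V>130)&(S<150),.016)
for lo,hi in((.105,.112),(.09,.1)):
    m=(h>lo)&(h<hi)&(P[...,1]<.25)&(P[...,0]>.5)&(P[...,0]<.62); m[240:]=0;print(lo,np.nanmedian(P[m],0).round(4),m.sum())
    if m.sum()>5:
        x=P[m][:,:2];print((x.min(0)+x.max(0))/2)
```

```text
plate [560.2  71.1] [40.1 39.4] 88.2
keyhead [559.4  71.2] [30.5  9. ] 87.0
handle [567.2 201.5] [88.7 11.5] 86.9
lid [567.1 198.5] [215.3 149.3] 86.8
key top by depth [559.1  70.4] [31.2  8.9] 87.0
tray [433.8   4.3] [151.5 115.7] 5.8
0.105 [0.5592 0.0708 0.1081] 244
[0.55943698 0.07106995]
0.09 [0.566  0.1892 0.0917] 440
[0.56334631 0.14056964]
```

Run:
```python
from h import *
path((559.5,70.5,160,-93),(559.5,70.5,80,-93))
```

```text
(559.5, 70.5, 160, -93) tr [ 5.7 -2.1 17.2] tw [0.  0.2 1.3] rows>= 4.4
(559.5, 70.5, 80, -93) tr [ 0. -0.  8.] tw [0. 0. 0.] rows>= 1.9
```

Call:
jog_arm --plan '[{"translation":[5.7,-2.1,17.2],"twist":[0,0.2,1.3],"gripper":0},{"translation":[5.7,-2.1,17.2],"twist":[0,0.2,1.3],"gripper":0},{"translation":[5.7,-2.1,17.2],"twist":[0,0.2,1.3],"gripper":0},{"translation":[5.7,-2.1,17.2],"twist":[0,0.2,1.3],"gripper":0},{"translation":[5.7,-2.1,17.2],"twist":[0,0.2,1.3],"gripper":0}]'

```text
t: 2.23
tcp_pos: [0.5565, 0.0688, 0.1531]
eef_rot: [3.132, -0.003, -1.626]
ft_force: [-0.8, 0.4, -0.3]
opening: 0.503
```

Run:
```python
from h import *
st();path((559.5,70.5,80,-93))
```

```text
t 2.2333 p [0.5565 0.0688 0.1531] rpy deg [179.4  -0.2 -93.1] F [-0.8  0.4 -0.3] op 0.503 q [ 0.4   0.32 -0.01 -0.   -1.26 -0.46]
(559.5, 70.5, 80, -93) tr [-0.2 -0.4  7.3] tw [ 0.6 -0.2 -0.2] rows>= 1.8
```

Call:
jog_arm --plan '[{"translation":[-0.2,-0.4,3.5],"twist":[0.5,0,0],"gripper":0},{"translation":[-0.2,-0.4,7.3],"twist":[0.5,0,0],"gripper":0},{"translation":[-0.2,-0.4,7.3],"twist":[0.5,0,0],"gripper":0},{"translation":[-0.2,-0.4,7.3],"twist":[0.5,0,0],"gripper":0},{"translation":[-0.2,-0.4,7.3],"twist":[0.5,0,0],"gripper":0}]'

```text
t: 2.65
tcp_pos: [0.5614, 0.0704, 0.0823]
eef_rot: [-3.14, -0.003, -1.625]
ft_force: [-0.2, 0.2, 0.6]
opening: 0.502
```

Call:
jog_arm --plan '[{"translation":[0,0,0],"twist":[0,0,0],"gripper":-1},{"translation":[0,0,0],"twist":[0,0,0],"gripper":-1},{"translation":[0,0,0],"twist":[0,0,0],"gripper":-1},{"translation":[0,0,0],"twist":[0,0,0],"gripper":-1},{"translation":[0,0,0],"twist":[0,0,0],"gripper":-1}]' --grip_force 40

```text
t: 3.07
tcp_pos: [0.5607, 0.0708, 0.0846]
eef_rot: [-3.139, -0.002, -1.625]
ft_force: [-7.7, 2.6, 9.6]
opening: 0.107
```

Run:
```python
from h import *
st()
```

```text
t 3.0667 p [0.5607 0.0708 0.0846] rpy deg [-1.799e+02 -1.000e-01 -9.310e+01] F [-7.7  2.6  9.6] op 0.107 q [ 0.4   0.37 -0.12  0.   -1.08 -0.46]
```

Call:
jog_arm --plan '[{"translation":[0,0.1,0],"twist":[0,0,6],"gripper":-1},{"translation":[0,0.1,0],"twist":[0,0,12],"gripper":-1},{"translation":[0,0.1,0],"twist":[0,0,18],"gripper":-1},{"translation":[0,0.1,0],"twist":[0,0,24],"gripper":-1},{"translation":[0,0.1,0],"twist":[0,0,30],"gripper":-1}]'

```text
t: 3.48
tcp_pos: [0.5597, 0.071, 0.0859]
eef_rot: [-3.138, 0.0, -2.153]
ft_force: [-1.8, 0.3, 1.3]
opening: 0.105
```

Run:
```python
from h import *
st();print(arm.sense()['torque'])
```

```text
t 3.4833 p [0.5597 0.071  0.0859] rpy deg [-179.8    0.  -123.4] F [-1.8  0.3  1.3] op 0.105 q [ 0.41  0.37 -0.12  0.   -1.08 -0.99]
[0.05010782 0.69923528 0.0926038 ]
```

Turning smoothly.

Call:
jog_arm --plan '[{"translation":[0,0,0],"twist":[0,0,6],"gripper":-1},{"translation":[0,0,0],"twist":[0,0,12],"gripper":-1},{"translation":[0,0,0],"twist":[0,0,18],"gripper":-1},{"translation":[0,0,0],"twist":[0,0,24],"gripper":-1},{"translation":[0,0,0],"twist":[0,0,30],"gripper":-1}]'

```text
t: 3.9
tcp_pos: [0.5595, 0.0711, 0.0863]
eef_rot: [-3.139, 0.002, -2.682]
ft_force: [-0.6, -1.0, -3.1]
opening: 0.11
```

Call:
jog_arm --plan '[{"translation":[0,0,0],"twist":[0,0,6],"gripper":-1},{"translation":[0,0,0],"twist":[0,0,12],"gripper":-1},{"translation":[0,0,0],"twist":[0,0,18],"gripper":-1},{"translation":[0,0,0],"twist":[0,0,22],"gripper":-1},{"translation":[0,0,0],"twist":[0,0,22],"gripper":-1}]'

```text
t: 4.32
tcp_pos: [0.5594, 0.0711, 0.0867]
eef_rot: [-3.14, 0.003, -3.068]
ft_force: [-0.9, 0.1, -0.9]
opening: 0.107
```

Run:
```python
from h import *
st();print(arm.sense()['torque'])
```

```text
t 4.3167 p [0.5594 0.0711 0.0867] rpy deg [-179.9    0.2 -175.8] F [-0.9  0.1 -0.9] op 0.107 q [ 0.41  0.37 -0.12  0.   -1.09 -1.9 ]
[-0.09584304  0.2819119  -0.00774882]
```

Call:
jog_arm --plan '[{"translation":[0,0,0],"twist":[0,0,0],"gripper":0},{"translation":[0,0,0],"twist":[0,0,0],"gripper":0},{"translation":[0,0,0],"twist":[0,0,0],"gripper":0},{"translation":[0,0,-4],"twist":[0,0,0],"gripper":0},{"translation":[0,0,-7],"twist":[0,0,0],"gripper":0}]'

```text
t: 4.73
tcp_pos: [0.5587, 0.0708, 0.1577]
eef_rot: [-3.139, 0.001, -3.067]
ft_force: [1.7, 1.3, 1.7]
opening: 0.5
```

Run:
```python
from h import *
st();f=snap('top');
cv2.imwrite('pics/t2.png',cv2.resize(f['image'][150:230,190:360,::-1],None,fx=3,fy=3))
path((567.2,200.7,150,-93),(567.2,200.7,64,-93))
```

```text
t 4.7333 p [0.5587 0.0708 0.1577] rpy deg [-1.798e+02  1.000e-01 -1.757e+02] F [1.7 1.3 1.7] op 0.5 q [ 0.41  0.31 -0.    0.   -1.26 -1.9 ]
(567.2, 200.7, 150, -93) tr [-0.5  4.3  0.5] tw [ -0.2   0.2 -27.6] rows>= 3.8
(567.2, 200.7, 150, -93) tr [-2.4  3.6  0.5] tw [ -0.2   0.2 -27.6] rows>= 3.8
(567.2, 200.7, 150, -93) tr [-3.8  2.1  0.5] tw [ -0.2   0.2 -27.6] rows>= 3.8
(567.2, 200.7, 64, -93) tr [ 0.  -0.   8.6] tw [0. 0. 0.] rows>= 2.1
```

View pics/t2.png

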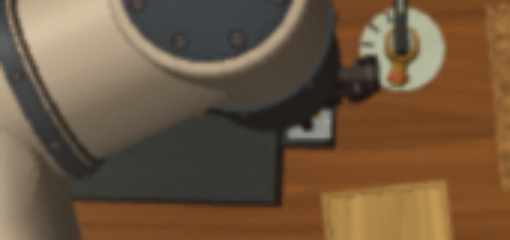

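The arm hides the lock in this view, so I'll check it from the wrist camera over the lid.

Call:
jog_arm --plan '[{"translation":[-0.5,4.3,0.5],"twist":[0,0,-28],"gripper":0},{"translation":[-0.5,4.3,0.5],"twist":[0,0,-28],"gripper":0},{"translation":[-0.5,4.3,0.5],"twist":[0,0,-28],"gripper":0},{"translation":[-0.5,4.3,0.5],"twist":[0,0,-28],"gripper":0}]'

```text
t: 5.12
tcp_pos: [0.5648, 0.1153, 0.1609]
eef_rot: [-3.133, 0.013, -2.569]
ft_force: [0.0, -0.2, -0.5]
opening: 0.5
```

Call:
jog_arm --plan '[{"translation":[-2.4,3.6,0.5],"twist":[0,0,-28],"gripper":0},{"translation":[-2.4,3.6,0.5],"twist":[0,0,-28],"gripper":0},{"translation":[-2.4,3.6,0.5],"twist":[0,0,-28],"gripper":0},{"translation":[-2.4,3.6,0.5],"twist":[0,0,-28],"gripper":0}]'

```text
t: 5.45
tcp_pos: [0.5656, 0.1594, 0.1561]
eef_rot: [-3.128, 0.008, -2.072]
ft_force: [-0.2, 0.0, -0.5]
opening: 0.499
```

Call:
jog_arm --plan '[{"translation":[-3.8,2.1,0.5],"twist":[0,0,-27],"gripper":0},{"translation":[-3.8,2.1,0.5],"twist":[0,0,-27],"gripper":0},{"translation":[-3.8,2.1,0.5],"twist":[0,0,-27],"gripper":0},{"translation":[-3.8,2.1,0.5],"twist":[0,0,-27],"gripper":0},{"translation":[-3.8,2.1,0.5],"twist":[0,0,-27],"gripper":0}]'

```text
t: 5.87
tcp_pos: [0.5657, 0.2032, 0.1514]
eef_rot: [-3.125, 0.001, -1.595]
ft_force: [-0.3, -0.4, -0.0]
opening: 0.499
```

Run:
```python
from h import *
st();f=snap('wrist')
cv2.imwrite('pics/w2.png',f['image'][:,:,::-1])
print(pix(f,[.5594,.071,.071]))
path((567.2,200.7,64,-93))
```

```text
t 5.8667 p [0.5657 0.2032 0.1514] rpy deg [-179.1    0.   -91.4] F [-0.3 -0.4 -0. ] op 0.499 q [ 0.61  0.38  0.07  0.01 -1.25 -0.64]
(np.float64(330.8183298267484), np.float64(6.3798193564492465))
(567.2, 200.7, 64, -93) tr [ 0.2 -0.   8.7] tw [-0.9  0.1  1.2] rows>= 2.1
```

View pics/w2.png

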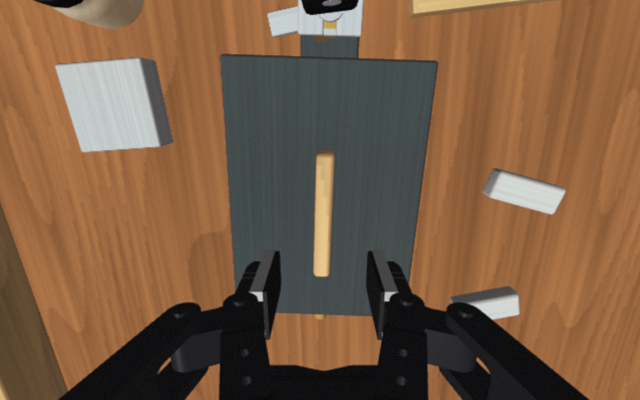

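The tongue now points sideways at (284,22), clear of the lid edge (y≈57). Gripping the handle next.

Call:
jog_arm --plan '[{"translation":[0.2,0,4],"twist":[-0.9,0,1.2],"gripper":0},{"translation":[0.2,0,8.7],"twist":[-0.9,0,1.2],"gripper":0},{"translation":[0.2,0,8.7],"twist":[-0.9,0,1.2],"gripper":0},{"translation":[0.2,0,8.7],"twist":[-0.9,0,1.2],"gripper":0}]'

```text
t: 6.25
tcp_pos: [0.5654, 0.1998, 0.0621]
eef_rot: [3.137, -0.003, -1.625]
ft_force: [-0.5, 1.4, 0.3]
opening: 0.501
```

Call:
jog_arm --plan '[{"translation":[0,0,0],"twist":[0,0,0],"gripper":-1},{"translation":[0,0,0],"twist":[0,0,0],"gripper":-1},{"translation":[0,0,0],"twist":[0,0,0],"gripper":-1},{"translation":[0,0,0],"twist":[0,0,0],"gripper":-1},{"translation":[0,0,0],"twist":[0,0,0],"gripper":-1}]' --grip_force 100

```text
t: 6.67
tcp_pos: [0.5668, 0.2004, 0.0649]
eef_rot: [3.141, -0.001, -1.624]
ft_force: [-0.3, -0.3, 6.1]
opening: 0.127
```

Run:
```python
from h import *
st()
```

```text
t 6.6667 p [0.5668 0.2004 0.0649] rpy deg [180.   -0.  -93.1] F [-0.3 -0.3  6.1] op 0.127 q [ 0.6   0.45 -0.04  0.   -1.08 -0.65]
```

Run:
```python
from h import *
path((566.8,200.4,165,-93),(470,100,180,-93),(470,-100,180,-90),(560,-200,180,-86.5))
```

```text
(566.8, 200.4, 165, -93) tr [  0.   0. -10.] tw [ 0.  -0.  -0.1] rows>= 2.4
(470, 100, 180, -93) tr [10.5  9.1 -1.5] tw [-0.  0.  0.] rows>= 3.4
(470, -100, 180, -90) tr [20. -1. -0.] tw [ 0.  0. -3.] rows>= 4.8
(560, -200, 180, -86.5) tr [10. -9. -0.] tw [-0.   0.  -3.5] rows>= 3.2
```

Call:
jog_arm --plan '[{"translation":[0,0,-2],"twist":[0,0,0],"gripper":-1},{"translation":[0,0,-4],"twist":[0,0,0],"gripper":-1},{"translation":[0,0,-7],"twist":[0,0,0],"gripper":-1},{"translation":[0,0,-10],"twist":[0,0,0],"gripper":-1},{"translation":[0,0,-10],"twist":[0,0,0],"gripper":-1}]'

```text
t: 7.08
tcp_pos: [0.5701, 0.2015, 0.1726]
eef_rot: [-3.13, 0.005, -1.624]
ft_force: [1.7, 0.6, -1.6]
opening: 0.12
```

Run:
```python
from h import *
st()
path((470,100,180,-93),(470,-100,180,-90),(560,-200,180,-86.5))
```

```text
t 7.0833 p [0.5701 0.2015 0.1726] rpy deg [-179.4    0.3  -93. ] F [ 1.7  0.6 -1.6] op 0.12 q [ 0.6   0.38  0.13  0.   -1.31 -0.65]
(470, 100, 180, -93) tr [10.7  9.4 -0.9] tw [-0.6  0.3 -0. ] rows>= 3.4
(470, -100, 180, -90) tr [10.  -0.5 -0. ] tw [ 0.   0.  -1.5] rows>= 2.4
(470, -100, 180, -90) tr [10.  -0.3 -0. ] tw [ 0.   0.  -1.5] rows>= 2.4
(560, -200, 180, -86.5) tr [10. -9. -0.] tw [-0.   0.  -3.5] rows>= 3.2
```

Call:
jog_arm --plan '[{"translation":[3.5,3.1,-0.9],"twist":[-0.6,0.3,0],"gripper":-1},{"translation":[7,6.2,-0.9],"twist":[-0.6,0.3,0],"gripper":-1},{"translation":[10.7,9.4,-0.9],"twist":[-0.6,0.3,0],"gripper":-1},{"translation":[14,9.4,-0.9],"twist":[-0.6,0.3,0],"gripper":-1},{"translation":[18,9.4,-0.9],"twist":[-0.6,0.3,0],"gripper":-1}]'

```text
t: 7.5
tcp_pos: [0.4642, 0.0299, 0.1803]
eef_rot: [-3.141, 0.001, -1.622]
ft_force: [2.0, 0.7, -2.5]
opening: 0.122
```

Run:
```python
from h import *
st()
path((470,-120,180,-90),(585.5,-207.5,160,-86.5))
```

```text
t 7.5 p [0.4642 0.0299 0.1803] rpy deg [-179.9    0.   -92.9] F [ 2.   0.7 -2.5] op 0.122 q [ 0.4   0.11 -0.2  -0.   -1.26 -0.45]
(470, -120, 180, -90) tr [14.9 -1.3  0. ] tw [-0.1  0.  -2.9] rows>= 3.6
(585.5, -207.5, 160, -86.5) tr [  8.8 -11.6   2. ] tw [ 0.   0.  -3.5] rows>= 3.5
```

Call:
jog_arm --plan '[{"translation":[4,-0.3,0],"twist":[0,0,-3],"gripper":-1},{"translation":[8,-0.7,0],"twist":[0,0,-3],"gripper":-1},{"translation":[12,-1,0],"twist":[0,0,-3],"gripper":-1},{"translation":[14.9,-1.3,0],"twist":[0,0,-3],"gripper":-1}]'

```text
t: 7.83
tcp_pos: [0.4688, -0.1221, 0.1806]
eef_rot: [-3.14, 0.001, -1.571]
ft_force: [2.1, 0.2, -3.5]
opening: 0.121
```

Call:
jog_arm --plan '[{"translation":[3,-3,0],"twist":[0,0,-3.5],"gripper":-1},{"translation":[6,-6,0.5],"twist":[0,0,-3.5],"gripper":-1},{"translation":[8.8,-9,1],"twist":[0,0,-3.5],"gripper":-1},{"translation":[8.8,-11.6,2],"twist":[0,0,-3.5],"gripper":-1},{"translation":[8.8,-11.6,2],"twist":[0,0,-3.5],"gripper":-1}]'

```text
t: 8.25
tcp_pos: [0.5871, -0.2113, 0.1563]
eef_rot: [3.14, 0.003, -1.512]
ft_force: [0.5, 0.9, -4.0]
opening: 0.121
```

Run:
```python
from h import *
st()
path((585.5,-207.5,40,-86.5),(585.5,-207.5,25,-86.5))
```

```text
t 8.25 p [ 0.5871 -0.2113  0.1563] rpy deg [ 1.799e+02  1.000e-01 -8.670e+01] F [ 0.5  0.9 -4. ] op 0.121 q [-0.1   0.43  0.17 -0.   -1.31  0.16]
(585.5, -207.5, 40, -86.5) tr [-0.4  0.1 11.6] tw [ 0.1  0.1 -0.2] rows>= 2.8
(585.5, -207.5, 25, -86.5) tr [ 0.  -0.   1.5] tw [0. 0. 0.] rows>= 0.4
```

Weight still carried (-4 N). Lowering.

Call:
jog_arm --plan '[{"translation":[-0.4,0.1,4],"twist":[0,0,0],"gripper":-1},{"translation":[-0.4,0.1,8],"twist":[0,0,0],"gripper":-1},{"translation":[-0.4,0.1,11],"twist":[0,0,0],"gripper":-1},{"translation":[-0.4,0.1,11.5],"twist":[0,0,0],"gripper":-1},{"translation":[-0.4,0.1,11.5],"twist":[0,0,0],"gripper":-1}]'

```text
t: 8.67
tcp_pos: [0.5838, -0.2067, 0.0393]
eef_rot: [3.134, 0.004, -1.512]
ft_force: [0.6, 0.3, -3.4]
opening: 0.117
```

Call:
jog_arm --plan '[{"translation":[0,0,0.5],"twist":[0,0,0],"gripper":-1},{"translation":[0,0,1],"twist":[0,0,0],"gripper":-1},{"translation":[0,0,1.3],"twist":[0,0,0],"gripper":-1},{"translation":[0,0,1.5],"twist":[0,0,0],"gripper":-1},{"translation":[0,0,1.5],"twist":[0,0,0],"gripper":-1}]'

```text
t: 9.08
tcp_pos: [0.5845, -0.2067, 0.026]
eef_rot: [3.137, 0.003, -1.512]
ft_force: [-2.6, 2.3, 1.8]
opening: 0.123
```

Run:
```python
from h import *
st()
```

```text
t 9.0833 p [ 0.5845 -0.2067  0.026 ] rpy deg [179.7   0.2 -86.6] F [-2.6  2.3  1.8] op 0.123 q [-0.09  0.53 -0.03 -0.   -1.02  0.15]
```

Call:
jog_arm --plan '[{"translation":[0,0,0],"twist":[0,0,0],"gripper":0},{"translation":[0,0,0],"twist":[0,0,0],"gripper":0},{"translation":[0,0,0],"twist":[0,0,0],"gripper":0},{"translation":[0,0,-4],"twist":[0,0,0],"gripper":0},{"translation":[0,0,-8],"twist":[0,0,0],"gripper":0}]'

```text
t: 9.5
tcp_pos: [0.5831, -0.2067, 0.1047]
eef_rot: [3.131, 0.004, -1.512]
ft_force: [1.7, -0.3, 1.2]
opening: 0.5
```

```bash
cat >> h.py <<'E'
def silver(f,z=.018,draw=None):
    "grey bright blobs near ingot/pillbox size: centre, size, long axis"
    hsv=cv2.cvtColor(f['image'],cv2.COLOR_RGB2HSV);P=cloud(f);h=P[...,2]
    m=((hsv[...,1]<60)&(hsv[...,2]>110)&(h>.008)&(h<.035)).astype(np.uint8)
    for c in cv2.findContours(m,cv2.RETR_EXTERNAL,cv2.CHAIN_APPROX_NONE)[0]:
        if cv2.contourArea(c)<60: continue
        k=np.zeros((400,640),np.uint8);cv2.drawContours(k,[c],-1,1,-1);zt=np.nanpercentile(h[k>0],80)
        pts=np.array([ray(f,*p,zt)[:2]*1000 for p in c[:,0,:]],np.float32);r=cv2.minAreaRect(pts);b=cv2.boxPoints(r)
        e=max(b[1]-b[0],b[2]-b[1],key=np.linalg.norm)
        if max(r[1])<85 and min(r[1])>15: print('silver',c[:,0].mean(0).round(),np.round(r[0],1),np.round(r[1],1),'axis',round(np.degrees(np.arctan2(e[1],e[0]))%180,1),'ztop',round(float(zt),4))
E
python3 - <<'E'
from h import *
st();f=snap('top','t3.png');silver(f)
np.savez('/tmp/t3.npz',**f)
path((440,-200,160,-40),(383.5,-201.9,160,-14))
E
```

```text
t 9.5 p [ 0.5831 -0.2067  0.1047] rpy deg [179.4   0.2 -86.6] F [ 1.7 -0.3  1.2] op 0.5 q [-0.09  0.46  0.08 -0.   -1.2   0.15]
silver [242. 258.] [386.2 208.6] [23.8 62.3] axis 164.0 ztop 0.0194
silver [399. 255.] [ 383.5 -201.8] [25.8 62.4] axis 164.9 ztop 0.019
silver [196. 252.] [404.9 331.5] [61.9 23.8] axis 11.6 ztop 0.0196
silver [450. 247.] [ 400.3 -330.2] [43.8 41.1] axis 88.5 ztop 0.0273
silver [272. 124.] [740.6 125.4] [67.4 68. ] axis 93.4 ztop 0.0264
silver [69. 83.] [872.9 683. ] [59.5 24.5] axis 79.8 ztop 0.0264
(440, -200, 160, -40) tr [-0.9  7.4 -2.2] tw [ -0.1  -0.2 -23.3] rows>= 3.3
(440, -200, 160, -40) tr [-3.7  6.4 -2.2] tw [ -0.1  -0.2 -23.3] rows>= 3.3
(383.5, -201.9, 160, -14) tr [-4.2  3.8  0. ] tw [  0.   0. -26.] rows>= 3.6
```

Call:
jog_arm --plan '[{"translation":[-0.9,7.4,-2.2],"twist":[0,0,-23],"gripper":0.2},{"translation":[-0.9,7.4,-2.2],"twist":[0,0,-23],"gripper":0.2},{"translation":[-0.9,7.4,-2.2],"twist":[0,0,-23],"gripper":0.2},{"translation":[-0.9,7.4,-2.2],"twist":[0,0,-23],"gripper":0.2}]'

```text
t: 9.88
tcp_pos: [0.5138, -0.2047, 0.1401]
eef_rot: [-3.134, -0.008, -1.103]
ft_force: [0.5, -0.8, -0.4]
opening: 0.594
```

Call:
jog_arm --plan '[{"translation":[-3.7,6.4,-2.2],"twist":[0,0,-23],"gripper":0.2},{"translation":[-3.7,6.4,-2.2],"twist":[0,0,-23],"gripper":0.2},{"translation":[-3.7,6.4,-2.2],"twist":[0,0,-23],"gripper":0.2},{"translation":[-3.7,6.4,-2.2],"twist":[0,0,-23],"gripper":0.2}]'

```text
t: 10.22
tcp_pos: [0.4391, -0.2007, 0.1629]
eef_rot: [-3.136, -0.014, -0.695]
ft_force: [0.5, -0.1, 0.2]
opening: 0.598
```

Call:
jog_arm --plan '[{"translation":[-4.2,3.8,0],"twist":[0,0,-26],"gripper":0.2},{"translation":[-4.2,3.8,0],"twist":[0,0,-26],"gripper":0.2},{"translation":[-4.2,3.8,0],"twist":[0,0,-26],"gripper":0.2},{"translation":[-4.2,3.8,0],"twist":[0,0,-26],"gripper":0.2},{"translation":[-4.2,3.8,0],"twist":[0,0,-26],"gripper":0.2}]'

```text
t: 10.63
tcp_pos: [0.3825, -0.2032, 0.1627]
eef_rot: [3.141, -0.017, -0.239]
ft_force: [-0.5, -0.3, -0.0]
opening: 0.601
```

Run:
```python
from h import *
st();f=snap('wrist','w4.png');silver(f)
path((383.5,-201.8,60,-14.5),(383.5,-201.8,4,-14.5))
```

```text
t 10.6333 p [ 0.3825 -0.2032  0.1627] rpy deg [179.9  -1.  -13.7] F [-0.5 -0.3 -0. ] op 0.601 q [-0.12  0.05 -0.32  0.   -1.19  1.45]
silver [322. 188.] [ 384.6 -202.8] [24.5 63.5] axis 165.6 ztop 0.0186
silver [461. 136.] [ 402.8 -330.9] [46.9 44.1] axis 19.2 ztop 0.0272
(383.5, -201.8, 60, -14.5) tr [-0.1 -0.2 10.3] tw [ 0.  -0.9  0.6] rows>= 2.5
(383.5, -201.8, 4, -14.5) tr [ 0.  -0.   5.6] tw [-0.  0.  0.] rows>= 1.3
```

Call:
jog_arm --plan '[{"translation":[0,-0.1,4],"twist":[0,-0.9,0.6],"gripper":0.2},{"translation":[0,-0.1,8],"twist":[0,-0.9,0.6],"gripper":0.2},{"translation":[0,-0.1,12],"twist":[0,-0.9,0.6],"gripper":0.2},{"translation":[0,-0.1,14],"twist":[0,-0.9,0.6],"gripper":0.2},{"translation":[0,-0.1,14],"twist":[0,-0.9,0.6],"gripper":0.2}]'

```text
t: 11.1
tcp_pos: [0.3817, -0.2021, 0.0185]
eef_rot: [3.14, 0.009, -0.257]
ft_force: [0.2, 0.6, 0.5]
opening: 0.601
```

Run:
```python
from h import *
st()
path((384,-202.3,4,-14.5))
```

```text
t 11.1 p [ 0.3817 -0.2021  0.0185] rpy deg [179.9   0.5 -14.7] F [0.2 0.6 0.5] op 0.601 q [-0.12  0.22 -0.53 -0.   -0.82  1.43]
(384, -202.3, 4, -14.5) tr [ 0.2 -0.   1.4] tw [ 0.1  0.5 -0.2] rows>= 0.4
```

Call:
jog_arm --plan '[{"translation":[0.2,0,1.3],"twist":[0,0.5,0],"gripper":0.2},{"translation":[0.2,0,1.3],"twist":[0,0.5,0],"gripper":-1},{"translation":[0.2,0,1.3],"twist":[0,0.5,0],"gripper":-1},{"translation":[0.2,0,1.3],"twist":[0,0.5,0],"gripper":-1},{"translation":[0.2,0,1.3],"twist":[0,0.5,0],"gripper":-1}]' --grip_force 60

```text
t: 11.52
tcp_pos: [0.3846, -0.2028, 0.0069]
eef_rot: [3.141, -0.003, -0.258]
ft_force: [-1.1, 1.7, 2.9]
opening: 0.282
```

Call:
jog_arm --plan '[{"translation":[0,0,0],"twist":[0,0,0],"gripper":-1},{"translation":[0,0,-3],"twist":[0,0,0],"gripper":-1},{"translation":[0,0,-7],"twist":[0,0,0],"gripper":-1},{"translation":[0,0,-11],"twist":[0,0,0],"gripper":-1},{"translation":[0,0,-13],"twist":[0,0,0],"gripper":-1}]'

```text
t: 11.93
tcp_pos: [0.3862, -0.2034, 0.1422]
eef_rot: [3.14, -0.01, -0.257]
ft_force: [1.8, -0.7, -2.7]
opening: 0.283
```

Run:
```python
from h import *
st()
def box(x,y): # box->world mm
    a=np.radians(-3.1);return np.round([566.8+x*np.cos(a)-y*np.sin(a),200.2+x*np.sin(a)+y*np.cos(a)],1)
print(box(-30,-52),box(30,-52),box(-30,50),box(30,50))
p=box(-30,-52)
path((420,0,150,-45),(p[0],p[1],150,-93))
```

```text
t 11.9333 p [ 0.3862 -0.2034  0.1422] rpy deg [179.9  -0.6 -14.7] F [ 1.8 -0.7 -2.7] op 0.283 q [-0.12  0.07 -0.35  0.   -1.14  1.43]
[534.  149.9] [593.9 146.7] [539.5 251.7] [599.5 248.5]
(420, 0, 150, -45) tr [ -0.9 -10.3  -0.4] tw [-0.  -0.3 15.1] rows>= 2.5
(420, 0, 150, -45) tr [-3.6 -9.7 -0.4] tw [-0.  -0.3 15.1] rows>= 2.5
(np.float64(534.0), np.float64(149.9), 150, -93) tr [-1.3 -9.3 -0. ] tw [ 0. -0. 24.] rows>= 3.4
(np.float64(534.0), np.float64(149.9), 150, -93) tr [-5. -8. -0.] tw [ 0. -0. 24.] rows>= 3.4
```

Call:
jog_arm --plan '[{"translation":[-0.3,-3.5,-0.4],"twist":[0,0,5],"gripper":-1},{"translation":[-0.6,-7,-0.4],"twist":[0,0,10],"gripper":-1},{"translation":[-0.9,-10.3,-0.4],"twist":[0,0,15],"gripper":-1},{"translation":[-2,-13.5,-0.4],"twist":[0,0,20],"gripper":-1}]'

```text
t: 12.27
tcp_pos: [0.4019, -0.0663, 0.1465]
eef_rot: [-3.138, -0.012, -0.612]
ft_force: [1.0, 0.7, -2.9]
opening: 0.286
```

Run:
```python
from h import *
st()
path((430,20,150,-55),(534,150,150,-93))
```

```text
t 12.2667 p [ 0.4019 -0.0663  0.1465] rpy deg [-179.8   -0.7  -35. ] F [ 1.   0.7 -2.9] op 0.286 q [ 0.23  0.01 -0.4   0.01 -1.15  0.73]
(430, 20, 150, -55) tr [-2.6 -8.7 -0.3] tw [-0.3 -0.6 20. ] rows>= 2.8
(534, 150, 150, -93) tr [-2.3 -8.  -0. ] tw [-0. -0. 19.] rows>= 2.7
(534, 150, 150, -93) tr [-4.8 -6.8 -0. ] tw [-0. -0. 19.] rows>= 2.7
```

Call:
jog_arm --plan '[{"translation":[-1.3,-4.3,-0.3],"twist":[0,0,7],"gripper":-1},{"translation":[-2.6,-8.7,-0.3],"twist":[0,0,14],"gripper":-1},{"translation":[-2.6,-8.7,-0.3],"twist":[0,0,20],"gripper":-1}]'

```text
t: 12.52
tcp_pos: [0.4313, 0.0229, 0.1504]
eef_rot: [-3.132, -0.01, -0.95]
ft_force: [-0.0, 0.2, -2.7]
opening: 0.29
```

Call:
jog_arm --plan '[{"translation":[-1,-4,0],"twist":[0,0,7],"gripper":-1},{"translation":[-2.3,-8,0],"twist":[0,0,14],"gripper":-1},{"translation":[-2.3,-8,0],"twist":[0,0,19],"gripper":-1}]'

```text
t: 12.77
tcp_pos: [0.4864, 0.0928, 0.151]
eef_rot: [-3.126, -0.005, -1.285]
ft_force: [1.0, 0.0, -3.1]
opening: 0.287
```

Call:
jog_arm --plan '[{"translation":[-2.4,-3.4,0],"twist":[0,0,7],"gripper":-1},{"translation":[-4.8,-6.8,0],"twist":[0,0,14],"gripper":-1},{"translation":[-4.8,-6.8,0],"twist":[0,0,19],"gripper":-1},{"translation":[-4.8,-6.8,0],"twist":[0,0,19],"gripper":-1}]'

```text
t: 13.1
tcp_pos: [0.539, 0.16, 0.151]
eef_rot: [-3.126, -0.0, -1.619]
ft_force: [-0.7, -0.5, -3.4]
opening: 0.278
```

Run:
```python
from h import *
st();f=snap('wrist','w5.png')
path((534,150,15,-93.1))
```

```text
t 13.1 p [0.539 0.16  0.151] rpy deg [-179.1   -0.   -92.8] F [-0.7 -0.5 -3.4] op 0.278 q [ 0.57  0.31 -0.03  0.01 -1.22 -0.62]
(534, 150, 15, -93.1) tr [ 0.9  0.6 13.6] tw [-0.9 -0.   0.5] rows>= 3.3
```

View pics/w5.png

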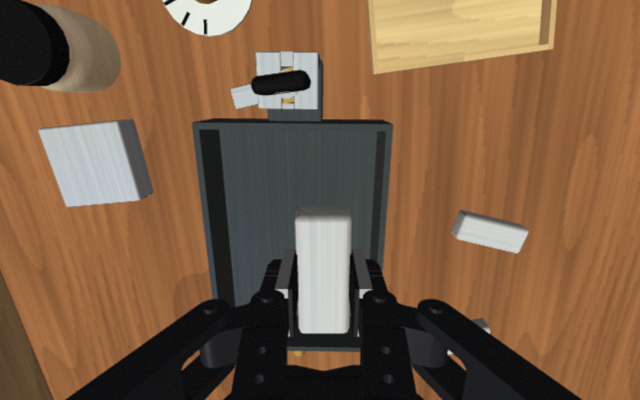

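The ingot is held squarely over the open, empty box, and the key and tongue are at (280,82).

Call:
jog_arm --plan '[{"translation":[0.9,0.6,4],"twist":[-0.9,0,0.5],"gripper":-1},{"translation":[0.9,0.6,8],"twist":[-0.9,0,0.5],"gripper":-1},{"translation":[0.9,0.6,12],"twist":[-0.9,0,0.5],"gripper":-1},{"translation":[0.9,0.6,13.4],"twist":[-0.9,0,0.5],"gripper":-1},{"translation":[0.9,0.6,13.4],"twist":[-0.9,0,0.5],"gripper":-1}]'

```text
t: 13.57
tcp_pos: [0.5309, 0.1479, 0.0143]
eef_rot: [3.135, -0.004, -1.623]
ft_force: [-0.7, -0.6, -2.9]
opening: 0.282
```

Call:
jog_arm --plan '[{"translation":[0,0,0],"twist":[0,0,0],"gripper":-0.2},{"translation":[0,0,0],"twist":[0,0,0],"gripper":-0.2},{"translation":[0,0,-4],"twist":[0,0,0],"gripper":-0.2},{"translation":[0,0,-8],"twist":[0,0,0],"gripper":-0.2},{"translation":[0,0,-12],"twist":[0,0,0],"gripper":0}]'

```text
t: 13.98
tcp_pos: [0.5321, 0.1481, 0.1381]
eef_rot: [3.138, -0.003, -1.623]
ft_force: [1.1, 0.2, 0.7]
opening: 0.489
```

Run:
```python
from h import *
st();f=snap('wrist','w6.png');silver(f)
path((480,180,150,-50),(386.5,208.5,150,-15))
```

```text
t 13.9833 p [0.5321 0.1481 0.1381] rpy deg [179.8  -0.2 -93. ] F [1.1 0.2 0.7] op 0.489 q [ 0.55  0.31 -0.06  0.   -1.21 -0.61]
silver [484. 249.] [388.7 207.7] [24.9 67.7] axis 163.4 ztop 0.0184
silver [322. 197.] [532.8 149.2] [62.1 24.8] axis 87.8 ztop 0.0235
silver [ 69. 183.] [739.7 126.1] [68.8 68.9] axis 92.8 ztop 0.0256
(480, 180, 150, -50) tr [-1.4  2.9 -0.1] tw [ -0.3  -0.1 -21.4] rows>= 3.0
(480, 180, 150, -50) tr [-2.4  2.2 -0.1] tw [ -0.3  -0.1 -21.4] rows>= 3.0
(386.5, 208.5, 150, -15) tr [-4.1  2.7  0. ] tw [  0.    0.  -17.5] rows>= 2.4
(386.5, 208.5, 150, -15) tr [-4.7  1.3  0. ] tw [  0.    0.  -17.5] rows>= 2.4
```

Call:
jog_arm --plan '[{"translation":[-1.4,2.9,0],"twist":[0,0,-21],"gripper":0.2},{"translation":[-1.4,2.9,0],"twist":[0,0,-21],"gripper":0.2},{"translation":[-1.4,2.9,0],"twist":[0,0,-21],"gripper":0.2}]'

```text
t: 14.28
tcp_pos: [0.5094, 0.166, 0.1515]
eef_rot: [-3.123, -0.0, -1.247]
ft_force: [-0.1, 0.3, -0.5]
opening: 0.604
```

Call:
jog_arm --plan '[{"translation":[-2.4,2.2,0],"twist":[0,0,-21],"gripper":0.2},{"translation":[-2.4,2.2,0],"twist":[0,0,-21],"gripper":0.2},{"translation":[-2.4,2.2,0],"twist":[0,0,-21],"gripper":0.2}]'

```text
t: 14.53
tcp_pos: [0.4809, 0.1827, 0.154]
eef_rot: [-3.119, -0.007, -0.872]
ft_force: [0.5, 0.1, 1.1]
opening: 0.602
```

Call:
jog_arm --plan '[{"translation":[-4.1,2.7,0],"twist":[0,0,-17],"gripper":0.2},{"translation":[-4.1,2.7,0],"twist":[0,0,-17],"gripper":0.2},{"translation":[-4.1,2.7,0],"twist":[0,0,-17],"gripper":0.2}]'

```text
t: 14.78
tcp_pos: [0.4328, 0.1975, 0.1558]
eef_rot: [-3.117, -0.015, -0.566]
ft_force: [-0.3, -1.0, -0.3]
opening: 0.601
```

Call:
jog_arm --plan '[{"translation":[-4.7,1.3,0],"twist":[0,0,-17],"gripper":0.2},{"translation":[-4.7,1.3,0],"twist":[0,0,-17],"gripper":0.2},{"translation":[-4.7,1.3,0],"twist":[0,0,-17],"gripper":0.2},{"translation":[-4.7,1.3,0],"twist":[0,0,-17],"gripper":0.2}]'

```text
t: 15.12
tcp_pos: [0.3863, 0.2124, 0.1572]
eef_rot: [-3.118, -0.024, -0.266]
ft_force: [0.2, -0.2, 1.2]
opening: 0.606
```

Run:
```python
from h import *
st();f=snap('wrist','w7.png');silver(f)
path((387.5,208.1,20,-16.3))
```

```text
t 15.1167 p [0.3863 0.2124 0.1572] rpy deg [-178.7   -1.4  -15.2] F [ 0.2 -0.2  1.2] op 0.606 q [ 0.87  0.05 -0.33  0.01 -1.15  0.43]
silver [198. 204.] [405.4 332. ] [62.9 24.3] axis 12.1 ztop 0.0184
silver [330. 190.] [387.2 209.4] [24.8 64.1] axis 163.4 ztop 0.0186
(387.5, 208.1, 20, -16.3) tr [-0.1  0.7 13.7] tw [-1.3 -1.3  0.8] rows>= 3.3
```

Call:
jog_arm --plan '[{"translation":[-0.1,0.6,4],"twist":[-1.3,-1.3,1],"gripper":0.2},{"translation":[-0.1,0.6,8],"twist":[-1.3,-1.3,1],"gripper":0.2},{"translation":[-0.1,0.6,12],"twist":[-1.3,-1.3,1],"gripper":0.2},{"translation":[-0.1,0.6,13.7],"twist":[-1.3,-1.3,1],"gripper":0.2},{"translation":[-0.1,0.6,13.7],"twist":[-1.3,-1.3,1],"gripper":0.2}]'

```text
t: 15.58
tcp_pos: [0.3864, 0.2068, 0.0167]
eef_rot: [3.136, 0.003, -0.291]
ft_force: [-1.0, 0.6, 1.0]
opening: 0.601
```

Run:
```python
from h import *
st()
path((387,209,6,-16.3))
```

```text
t 15.5833 p [0.3864 0.2068 0.0167] rpy deg [179.7   0.2 -16.7] F [-1.   0.6  1. ] op 0.601 q [ 0.85  0.24 -0.52 -0.   -0.82  0.43]
(387, 209, 6, -16.3) tr [-0.  -0.2  1.1] tw [ 0.3  0.2 -0.4] rows>= 0.3
```

Next target: box (30,-52) → world (593.9,146.7).

Call:
jog_arm --plan '[{"translation":[0,-0.2,1.1],"twist":[0,0,0],"gripper":0.2},{"translation":[0,-0.2,1.1],"twist":[0,0,0],"gripper":-1},{"translation":[0,-0.2,1.1],"twist":[0,0,0],"gripper":-1},{"translation":[0,-0.2,1.1],"twist":[0,0,0],"gripper":-1},{"translation":[0,-0.2,1.1],"twist":[0,0,0],"gripper":-1}]'

```text
t: 16.0
tcp_pos: [0.388, 0.2094, 0.0074]
eef_rot: [3.138, 0.001, -0.291]
ft_force: [-1.7, -1.2, 6.0]
opening: 0.279
```

Call:
jog_arm --plan '[{"translation":[0,0,0],"twist":[0,0,0],"gripper":-1},{"translation":[0,0,-3],"twist":[0,0,0],"gripper":-1},{"translation":[0,0,-7],"twist":[0,0,0],"gripper":-1},{"translation":[0,0,-11],"twist":[0,0,0],"gripper":-1},{"translation":[0,0,-13],"twist":[0,0,0],"gripper":-1}]'

```text
t: 16.42
tcp_pos: [0.3899, 0.2108, 0.1426]
eef_rot: [-3.139, -0.003, -0.29]
ft_force: [0.6, -0.0, -1.6]
opening: 0.281
```

Run:
```python
from h import *
st()
path((594,147,150,-93))
```

```text
t 16.4167 p [0.3899 0.2108 0.1426] rpy deg [-179.8   -0.2  -16.6] F [ 0.6 -0.  -1.6] op 0.281 q [ 0.85  0.09 -0.33  0.   -1.15  0.43]
(594, 147, 150, -93) tr [ 7.1  0.1 -0.2] tw [-0.1 -0.  25.5] rows>= 3.6
(594, 147, 150, -93) tr [ 6.5 -3.  -0.2] tw [-0.1 -0.  25.5] rows>= 3.6
(594, 147, 150, -93) tr [ 4.6 -5.5 -0.2] tw [-0.1 -0.  25.5] rows>= 3.6
```

Call:
jog_arm --plan '[{"translation":[2,0,0],"twist":[0,0,7],"gripper":-1},{"translation":[4,0,-0.2],"twist":[0,0,14],"gripper":-1},{"translation":[7.1,0.1,-0.2],"twist":[0,0,21],"gripper":-1},{"translation":[7.1,0.1,-0.2],"twist":[0,0,25.5],"gripper":-1}]'

```text
t: 16.75
tcp_pos: [0.461, 0.1887, 0.1454]
eef_rot: [-3.136, -0.003, -0.743]
ft_force: [0.2, 0.2, -1.3]
opening: 0.281
```

Call:
jog_arm --plan '[{"translation":[2,-1,0],"twist":[0,0,7],"gripper":-1},{"translation":[4,-2,-0.2],"twist":[0,0,14],"gripper":-1},{"translation":[6.5,-3,-0.2],"twist":[0,0,21],"gripper":-1},{"translation":[6.5,-3,-0.2],"twist":[0,0,25.5],"gripper":-1}]'

```text
t: 17.08
tcp_pos: [0.5322, 0.1655, 0.1476]
eef_rot: [-3.134, -0.001, -1.197]
ft_force: [0.5, 0.5, -1.9]
opening: 0.284
```

Call:
jog_arm --plan '[{"translation":[1.5,-1.8,0],"twist":[0,0,7],"gripper":-1},{"translation":[3,-3.6,-0.2],"twist":[0,0,14],"gripper":-1},{"translation":[4.6,-5.5,-0.2],"twist":[0,0,21],"gripper":-1},{"translation":[4.6,-5.5,-0.2],"twist":[0,0,25.5],"gripper":-1},{"translation":[4.6,-5.5,-0.2],"twist":[0,0,25.5],"gripper":-1}]'

```text
t: 17.5
tcp_pos: [0.6007, 0.1422, 0.1494]
eef_rot: [-3.136, 0.002, -1.646]
ft_force: [-0.3, 0.4, -2.7]
opening: 0.287
```

Run:
```python
from h import *
st()
path((594,147,16,-93))
```

```text
t 17.5 p [0.6007 0.1422 0.1494] rpy deg [-1.797e+02  1.000e-01 -9.430e+01] F [-0.3  0.4 -2.7] op 0.287 q [ 0.49  0.42  0.13  0.   -1.28 -0.56]
(594, 147, 16, -93) tr [-0.4  0.8 13.3] tw [-0.3  0.1 -1.3] rows>= 3.2
```

Call:
jog_arm --plan '[{"translation":[-0.4,0.8,4],"twist":[-0.3,0,-1.3],"gripper":-1},{"translation":[-0.4,0.8,8],"twist":[-0.3,0,-1.3],"gripper":-1},{"translation":[-0.4,0.8,12],"twist":[-0.3,0,-1.3],"gripper":-1},{"translation":[-0.4,0.8,13.3],"twist":[-0.3,0,-1.3],"gripper":-1},{"translation":[-0.4,0.8,13.3],"twist":[-0.3,0,-1.3],"gripper":-1}]'

```text
t: 17.92
tcp_pos: [0.5909, 0.1465, 0.0142]
eef_rot: [3.137, -0.001, -1.62]
ft_force: [0.7, 0.7, -1.3]
opening: 0.285
```

Call:
jog_arm --plan '[{"translation":[0,0,0],"twist":[0,0,0],"gripper":-0.2},{"translation":[0,0,0],"twist":[0,0,0],"gripper":-0.2},{"translation":[0,0,-4],"twist":[0,0,0],"gripper":-0.2},{"translation":[0,0,-8],"twist":[0,0,0],"gripper":-0.2},{"translation":[0,0,-12],"twist":[0,0,0],"gripper":0}]'

```text
t: 18.33
tcp_pos: [0.5911, 0.1465, 0.1364]
eef_rot: [3.137, -0.001, -1.618]
ft_force: [0.9, 0.3, 0.2]
opening: 0.501
```

Run:
```python
from h import *
st();f=snap('wrist','w8.png');silver(f)
path((405.2,332,155,-77.9))
```

```text
t 18.3333 p [0.5911 0.1465 0.1364] rpy deg [ 1.798e+02 -1.000e-01 -9.270e+01] F [0.9 0.3 0.2] op 0.501 q [ 0.5   0.42  0.1  -0.   -1.26 -0.55]
silver [322. 199.] [592.3 148.9] [61.9 24.9] axis 86.5 ztop 0.0235
silver [391. 195.] [534.3 149.1] [61.5 27.3] axis 87.6 ztop 0.0235
silver [139. 181.] [740.1 126.2] [68.5 68.8] axis 92.8 ztop 0.0256
(405.2, 332, 155, -77.9) tr [-8.8  9.9 -0.5] tw [-0.3  0.1 -7.4] rows>= 3.2
(405.2, 332, 155, -77.9) tr [-10.    8.7  -0.4] tw [-0.3  0.1 -7.4] rows>= 3.2
```

Run:
```python
from h import *
path((405.2,332,155,-167.9))
```

```text
(405.2, 332, 155, -167.9) tr [-5.9  6.6 -0.3] tw [-0.1  0.2 25.1] rows>= 3.5
(405.2, 332, 155, -167.9) tr [-2.5  8.5 -0.3] tw [-0.1  0.2 25.1] rows>= 3.5
(405.2, 332, 155, -167.9) tr [ 1.3  8.7 -0.3] tw [-0.1  0.2 25.1] rows>= 3.5
```

Call:
jog_arm --plan '[{"translation":[-5.9,6.6,-0.3],"twist":[0,0.2,25],"gripper":0.2},{"translation":[-5.9,6.6,-0.3],"twist":[0,0.2,25],"gripper":0.2},{"translation":[-5.9,6.6,-0.3],"twist":[0,0.2,25],"gripper":0.2},{"translation":[-5.9,6.6,-0.3],"twist":[0,0.2,25],"gripper":0.2}]'

```text
t: 18.72
tcp_pos: [0.5316, 0.2117, 0.1516]
eef_rot: [-3.131, 0.008, -2.055]
ft_force: [0.5, -0.2, -0.0]
opening: 0.599
```

Call:
jog_arm --plan '[{"translation":[-2.5,8.5,-0.3],"twist":[0,0.2,25],"gripper":0.2},{"translation":[-2.5,8.5,-0.3],"twist":[0,0.2,25],"gripper":0.2},{"translation":[-2.5,8.5,-0.3],"twist":[0,0.2,25],"gripper":0.2},{"translation":[-2.5,8.5,-0.3],"twist":[0,0.2,25],"gripper":0.2}]'

```text
t: 19.05
tcp_pos: [0.4661, 0.276, 0.1554]
eef_rot: [-3.136, 0.012, -2.493]
ft_force: [0.5, -0.1, -0.8]
opening: 0.6
```

Call:
jog_arm --plan '[{"translation":[1.3,8.7,-0.3],"twist":[0,0.2,25],"gripper":0.2},{"translation":[1.3,8.7,-0.3],"twist":[0,0.2,25],"gripper":0.2},{"translation":[1.3,8.7,-0.3],"twist":[0,0.2,25],"gripper":0.2},{"translation":[1.3,8.7,-0.3],"twist":[0,0.2,25],"gripper":0.2},{"translation":[1.3,8.7,-0.3],"twist":[0,0.2,25],"gripper":0.2}]'

```text
t: 19.47
tcp_pos: [0.4024, 0.3386, 0.1588]
eef_rot: [3.141, 0.011, -2.929]
ft_force: [1.0, -0.6, 0.7]
opening: 0.598
```

Run:
```python
from h import *
st();f=snap('wrist','w9.png');silver(f)
path((405.2,332,20,-167.9))
```

```text
t 19.4667 p [0.4024 0.3386 0.1588] rpy deg [ 180.     0.7 -167.8] F [ 1.  -0.6  0.7] op 0.598 q [ 1.    0.23 -0.11  0.01 -1.22 -2.36]
silver [110. 318.] [589.9 153.7] [27.7 67.6] axis 90.4 ztop 0.0237
silver [113. 271.] [530.9 154.6] [67.8 26.6] axis 89.7 ztop 0.0236
silver [317. 185.] [403.8 333.3] [61.9 25.2] axis 12.1 ztop 0.0185
(405.2, 332, 20, -167.9) tr [ 0.1 -0.6 13.9] tw [0.  0.6 0.3] rows>= 3.3
```

Call:
jog_arm --plan '[{"translation":[0,-0.6,4],"twist":[0,0.6,0],"gripper":0.2},{"translation":[0,-0.6,8],"twist":[0,0.6,0],"gripper":0.2},{"translation":[0,-0.6,12],"twist":[0,0.6,0],"gripper":0.2},{"translation":[0,-0.6,13.9],"twist":[0,0.6,0],"gripper":0.2},{"translation":[0,-0.6,13.9],"twist":[0,0.6,0],"gripper":0.2}]'

```text
t: 19.93
tcp_pos: [0.4038, 0.3291, 0.0152]
eef_rot: [-3.136, -0.007, -2.924]
ft_force: [-0.1, 0.7, -0.1]
opening: 0.599
```

Run:
```python
from h import *
st()
path((404.5,332.6,6,-167.9))
```

```text
t 19.9333 p [0.4038 0.3291 0.0152] rpy deg [-179.7   -0.4 -167.5] F [-0.1  0.7 -0.1] op 0.599 q [ 0.98  0.38 -0.31 -0.   -0.89 -2.34]
(404.5, 332.6, 6, -167.9) tr [-0.1  0.3  0.9] tw [-0.3 -0.4  0.4] rows>= 0.2
```

Call:
jog_arm --plan '[{"translation":[-0.1,0.3,0.9],"twist":[0,-0.4,0.4],"gripper":0.2},{"translation":[-0.1,0.3,0.9],"twist":[0,-0.4,0.4],"gripper":-1},{"translation":[-0.1,0.3,0.9],"twist":[0,-0.4,0.4],"gripper":-1},{"translation":[-0.1,0.3,0.9],"twist":[0,-0.4,0.4],"gripper":-1},{"translation":[-0.1,0.3,0.9],"twist":[0,-0.4,0.4],"gripper":-1}]'

```text
t: 20.35
tcp_pos: [0.4049, 0.3329, 0.008]
eef_rot: [-3.138, 0.003, -2.93]
ft_force: [-0.7, -0.7, 4.2]
opening: 0.284
```

Call:
jog_arm --plan '[{"translation":[0,0,0],"twist":[0,0,0],"gripper":-1},{"translation":[0,0,-3],"twist":[0,0,0],"gripper":-1},{"translation":[0,0,-7],"twist":[0,0,0],"gripper":-1},{"translation":[0,0,-11],"twist":[0,0,0],"gripper":-1},{"translation":[0,0,-13],"twist":[0,0,0],"gripper":-1}]'

```text
t: 20.77
tcp_pos: [0.4061, 0.3346, 0.1435]
eef_rot: [3.141, 0.009, -2.929]
ft_force: [0.4, 0.5, -1.7]
opening: 0.283
```

Run:
```python
from h import *
st()
path((539.5,251.7,150,-93))
```

```text
t 20.7667 p [0.4061 0.3346 0.1435] rpy deg [ 180.     0.5 -167.8] F [ 0.4  0.5 -1.7] op 0.283 q [ 0.99  0.25 -0.13  0.01 -1.18 -2.35]
(539.5, 251.7, 150, -93) tr [-3.8 -3.6 -0.2] tw [ -0.1   0.2 -24.9] rows>= 3.5
(539.5, 251.7, 150, -93) tr [-1.9 -4.9 -0.2] tw [ -0.1   0.2 -24.9] rows>= 3.5
(539.5, 251.7, 150, -93) tr [ 0.4 -5.2 -0.2] tw [ -0.1   0.2 -24.9] rows>= 3.5
```

Call:
jog_arm --plan '[{"translation":[-1.2,-1.2,-0.2],"twist":[0,0,-7],"gripper":-1},{"translation":[-2.4,-2.4,-0.2],"twist":[0,0,-14],"gripper":-1},{"translation":[-3.8,-3.6,-0.2],"twist":[0,0,-21],"gripper":-1},{"translation":[-3.8,-3.6,-0.2],"twist":[0,0.3,-25],"gripper":-1}]'

```text
t: 21.1
tcp_pos: [0.4524, 0.306, 0.1462]
eef_rot: [-3.139, 0.004, -2.488]
ft_force: [-0.8, 0.6, -1.8]
opening: 0.28
```

Call:
jog_arm --plan '[{"translation":[-0.6,-1.6,-0.2],"twist":[0,0,-7],"gripper":-1},{"translation":[-1.2,-3.2,-0.2],"twist":[0,0,-14],"gripper":-1},{"translation":[-1.9,-4.9,-0.2],"twist":[0,0,-21],"gripper":-1},{"translation":[-1.9,-4.9,-0.2],"twist":[0,0,-25],"gripper":-1}]'

```text
t: 21.43
tcp_pos: [0.4992, 0.2772, 0.1484]
eef_rot: [-3.137, 0.002, -2.047]
ft_force: [-0.2, -0.0, -2.0]
opening: 0.285
```

Call:
jog_arm --plan '[{"translation":[0.2,-1.7,-0.2],"twist":[0,0,-7],"gripper":-1},{"translation":[0.4,-3.4,-0.2],"twist":[0,0,-14],"gripper":-1},{"translation":[0.4,-5.2,-0.2],"twist":[0,0,-21],"gripper":-1},{"translation":[0.4,-5.2,-0.2],"twist":[0,0,-25],"gripper":-1},{"translation":[0.4,-5.2,-0.2],"twist":[0,0,-25],"gripper":-1}]'

```text
t: 21.85
tcp_pos: [0.5438, 0.2491, 0.1503]
eef_rot: [-3.137, 0.0, -1.609]
ft_force: [-0.5, 0.4, -3.0]
opening: 0.282
```

Run:
```python
from h import *
st()
path((539.5,251.7,16,-93))
```

```text
t 21.85 p [0.5438 0.2491 0.1503] rpy deg [-179.7    0.   -92.2] F [-0.5  0.4 -3. ] op 0.282 q [ 0.69  0.38  0.08  0.   -1.26 -0.73]
(539.5, 251.7, 16, -93) tr [-0.2  0.5 13.4] tw [-0.3  0.   0.8] rows>= 3.2
```

Call:
jog_arm --plan '[{"translation":[-0.2,0.5,4],"twist":[-0.3,0,0.8],"gripper":-1},{"translation":[-0.2,0.4,8],"twist":[-0.3,0,0.8],"gripper":-1},{"translation":[-0.2,0.4,12],"twist":[-0.3,0,0.8],"gripper":-1},{"translation":[-0.2,0.4,13.4],"twist":[-0.3,0,0.8],"gripper":-1},{"translation":[-0.2,0.4,13.4],"twist":[-0.3,0,0.8],"gripper":-1}]'

```text
t: 22.27
tcp_pos: [0.538, 0.2502, 0.0142]
eef_rot: [3.136, -0.004, -1.625]
ft_force: [1.0, -0.3, -1.0]
opening: 0.285
```

Call:
jog_arm --plan '[{"translation":[0,0,0],"twist":[0,0,0],"gripper":-0.2},{"translation":[0,0,0],"twist":[0,0,0],"gripper":-0.2},{"translation":[0,0,-4],"twist":[0,0,0],"gripper":-0.2},{"translation":[0,0,-8],"twist":[0,0,0],"gripper":-0.2},{"translation":[0,0,-12],"twist":[0,0,0],"gripper":0}]'

```text
t: 22.68
tcp_pos: [0.5384, 0.2506, 0.1363]
eef_rot: [3.136, -0.004, -1.626]
ft_force: [1.2, 0.8, 0.3]
opening: 0.496
```

Run:
```python
from h import *
st();f=snap('wrist','w10.png');silver(f);f=snap('top');print('top');silver(f)
path((430,30,180,-93),(400,-240,180,-93),(400.5,-330.5,170,-93))
```

```text
t 22.6833 p [0.5384 0.2506 0.1363] rpy deg [179.7  -0.2 -93.2] F [1.2 0.8 0.3] op 0.496 q [ 0.7   0.39  0.05 -0.   -1.24 -0.75]
silver [322. 195.] [538.5 249.7] [62.2 24.8] axis 86.0 ztop 0.0235
silver [244.  70.] [591.6 149.9] [62.6 25. ] axis 86.6 ztop 0.0236
silver [323.  66.] [532.7 150.4] [62.5 25.1] axis 87.6 ztop 0.0236
silver [44. 55.] [736.7 128.3] [74.6 68.5] axis 2.8 ztop 0.0257
top
silver [444. 261.] [ 363.6 -315.3] [43.5 43.5] axis 87.0 ztop 0.0272
silver [264. 201.] [532.  150.1] [61.  23.9] axis 88.4 ztop 0.0245
silver [226. 200.] [539.3 249.2] [61.8 24.7] axis 85.4 ztop 0.024
silver [264. 179.] [593.4 149.4] [61.3 24.1] axis 88.3 ztop 0.0242
silver [272. 124.] [740.4 125.1] [68.  68.5] axis 93.0 ztop 0.0265
silver [66. 91.] [849.  687.3] [72.6 70.4] axis 88.1 ztop 0.0267
(430, 30, 180, -93) tr [11.4  5.  -1.9] tw [-0.2  0.1 -0.1] rows>= 3.0
(430, 30, 180, -93) tr [11.4  5.  -1.9] tw [-0.2  0.1 -0.1] rows>= 3.0
(400, -240, 180, -93) tr [13.6  0.8  0. ] tw [-0.  0.  0.] rows>= 3.3
(400, -240, 180, -93) tr [13.6  0.8  0. ] tw [-0.  0.  0.] rows>= 3.3
(400.5, -330.5, 170, -93) tr [ 9.  -0.5  1. ] tw [0. 0. 0.] rows>= 2.2
```

The pill box has been knocked to (363.6,-315.3); it was at (400,-330). Going there.

Run:
```python
from h import *
path((430,30,180,-75),(364,-315,165,-45))
```

```text
(430, 30, 180, -75) tr [11.4  5.  -1.9] tw [-0.3  0.1 -9.1] rows>= 3.0
(430, 30, 180, -75) tr [10.5  6.8 -1.9] tw [-0.3  0.1 -9.1] rows>= 3.0
(364, -315, 165, -45) tr [15.8  7.7  0.8] tw [ -0.   0. -15.] rows>= 4.2
(364, -315, 165, -45) tr [13.3 11.5  0.8] tw [ -0.   0. -15.] rows>= 4.2
```

Call:
jog_arm --plan '[{"translation":[11.4,5,-1.9],"twist":[-0.3,0,-9],"gripper":1},{"translation":[11.4,5,-1.9],"twist":[-0.3,0,-9],"gripper":1},{"translation":[11.4,5,-1.9],"twist":[-0.3,0,-9],"gripper":1}]'

```text
t: 23.03
tcp_pos: [0.4859, 0.1408, 0.1621]
eef_rot: [-3.137, 0.005, -1.466]
ft_force: [0.1, -0.5, 1.4]
opening: 0.899
```

Call:
jog_arm --plan '[{"translation":[10.5,6.8,-1.9],"twist":[0,0,-9],"gripper":1},{"translation":[10.5,6.8,-1.9],"twist":[0,0,-9],"gripper":1},{"translation":[10.5,6.8,-1.9],"twist":[0,0,-9],"gripper":1}]'

```text
t: 23.28
tcp_pos: [0.4294, 0.0304, 0.181]
eef_rot: [-3.134, 0.004, -1.307]
ft_force: [1.4, -1.3, 1.2]
opening: 1.002
```

Call:
jog_arm --plan '[{"translation":[15.8,7.7,0.8],"twist":[0,0,-15],"gripper":1},{"translation":[15.8,7.7,0.8],"twist":[0,0,-15],"gripper":1},{"translation":[15.8,7.7,0.8],"twist":[0,0,-15],"gripper":1},{"translation":[15.8,7.7,0.8],"twist":[0,0,-15],"gripper":1}]'

```text
t: 23.62
tcp_pos: [0.4005, -0.1209, 0.174]
eef_rot: [-3.13, 0.0, -1.042]
ft_force: [1.5, 0.4, 0.2]
opening: 0.998
```

Call:
jog_arm --plan '[{"translation":[13.3,11.5,0.8],"twist":[0,0,-15],"gripper":1},{"translation":[13.3,11.5,0.8],"twist":[0,0,-15],"gripper":1},{"translation":[13.3,11.5,0.8],"twist":[0,0,-15],"gripper":1},{"translation":[13.3,11.5,0.8],"twist":[0,0,-15],"gripper":1},{"translation":[13.3,11.5,0.8],"twist":[0,0,-15],"gripper":1}]'

```text
t: 24.03
tcp_pos: [0.3677, -0.2965, 0.1654]
eef_rot: [-3.13, -0.005, -0.782]
ft_force: [-0.9, 1.0, -0.8]
opening: 1.004
```

Run:
```python
from h import *
st();f=snap('wrist','w11.png');silver(f)
path((364,-315.3,20,-45))
```

```text
t 24.0333 p [ 0.3677 -0.2965  0.1654] rpy deg [-179.3   -0.3  -44.8] F [-0.9  1.  -0.8] op 1.004 q [-0.35  0.13 -0.22 -0.01 -1.22  1.15]
silver [345. 175.] [ 363.5 -318.7] [43.3 44.3] axis 135.3 ztop 0.0271
(364, -315.3, 20, -45) tr [ 0.9  1.5 14.5] tw [-0.6 -0.3  0.1] rows>= 3.5
```

Call:
jog_arm --plan '[{"translation":[1.1,1.7,4],"twist":[-0.6,-0.3,0],"gripper":1},{"translation":[1.1,1.7,8],"twist":[-0.6,-0.3,0],"gripper":1},{"translation":[1.1,1.7,11],"twist":[-0.6,-0.3,0],"gripper":1},{"translation":[1.1,1.7,11],"twist":[-0.6,-0.3,0],"gripper":1},{"translation":[1.1,1.7,11],"twist":[-0.6,-0.3,0],"gripper":1}]'

```text
t: 24.5
tcp_pos: [0.3635, -0.3183, 0.0549]
eef_rot: [3.14, 0.003, -0.784]
ft_force: [-0.4, 0.1, 1.1]
opening: 0.997
```

Run:
```python
from h import *
st();f=snap('wrist','w12.png');silver(f)
path((363.5,-317.5,5,-45))
```

```text
t 24.5 p [ 0.3635 -0.3183  0.0549] rpy deg [179.9   0.2 -44.9] F [-0.4  0.1  1.1] op 0.997 q [-0.39  0.26 -0.37  0.   -0.95  1.18]
silver [322. 236.] [ 364.3 -319.6] [43.5 43.7] axis 130.4 ztop 0.0272
(363.5, -317.5, 5, -45) tr [-0.2  0.   5.2] tw [ 0.  -0.1  0.1] rows>= 1.2
```

Call:
jog_arm --plan '[{"translation":[0,0,4],"twist":[0,0,0],"gripper":1},{"translation":[0,0,4.9],"twist":[0,0,0],"gripper":1},{"translation":[0,0,4.9],"twist":[0,0,0],"gripper":-1},{"translation":[0,0,4.9],"twist":[0,0,0],"gripper":-1},{"translation":[0,0,4.9],"twist":[0,0,0],"gripper":-1}]' --grip_force 50

```text
t: 24.97
tcp_pos: [0.367, -0.32, 0.0101]
eef_rot: [-3.141, -0.006, -0.782]
ft_force: [-0.4, 0.5, 0.4]
opening: 0.603
```

Call:
jog_arm --plan '[{"translation":[0,0,0],"twist":[0,0,0],"gripper":-1},{"translation":[0,0,0],"twist":[0,0,0],"gripper":-1},{"translation":[0,0,-3],"twist":[0,0,0],"gripper":-1},{"translation":[0,0,-7],"twist":[0,0,0],"gripper":-1},{"translation":[0,0,-11],"twist":[0,0,0],"gripper":-1}]'

```text
t: 25.38
tcp_pos: [0.3656, -0.3192, 0.1215]
eef_rot: [3.141, -0.004, -0.782]
ft_force: [1.2, -0.4, -1.5]
opening: 0.502
```

Run:
```python
from h import *
st();path((430,0,150,-20),(599.5,248.5,155,-3.1))
```

```text
t 25.3833 p [ 0.3656 -0.3192  0.1215] rpy deg [180.   -0.2 -44.8] F [ 1.2 -0.4 -1.5] op 0.502 q [-0.39  0.19 -0.26  0.   -1.11  1.18]
(430, 0, 150, -20) tr [ -9.  -13.6  -1.5] tw [  0.   -0.1 -12.4] rows>= 3.9
(430, 0, 150, -20) tr [ -5.8 -15.2  -1.4] tw [  0.   -0.1 -12.4] rows>= 3.9
(599.5, 248.5, 155, -3.1) tr [  3.7 -14.6  -0.3] tw [ 0.   0.  -8.5] rows>= 3.6
(599.5, 248.5, 155, -3.1) tr [  5.8 -13.9  -0.3] tw [ 0.   0.  -8.5] rows>= 3.6
```

Call:
jog_arm --plan '[{"translation":[-2.5,-3.5,-1.5],"twist":[0,0,-4],"gripper":-1},{"translation":[-5,-7,-1.5],"twist":[0,0,-8],"gripper":-1},{"translation":[-7.5,-10.5,-1.5],"twist":[0,0,-12],"gripper":-1},{"translation":[-9,-13.6,-1.5],"twist":[0,0,-12],"gripper":-1}]'

```text
t: 25.72
tcp_pos: [0.3972, -0.1577, 0.1373]
eef_rot: [-3.141, -0.006, -0.571]
ft_force: [2.0, -1.5, -1.3]
opening: 0.504
```

Call:
jog_arm --plan '[{"translation":[-1.5,-4,-1.4],"twist":[0,0,-4],"gripper":-1},{"translation":[-3,-8,-1.4],"twist":[0,0,-8],"gripper":-1},{"translation":[-4.5,-12,-1.4],"twist":[0,0,-12],"gripper":-1},{"translation":[-5.8,-15.2,-1.4],"twist":[0,0,-12],"gripper":-1}]'

```text
t: 26.05
tcp_pos: [0.4307, 0.0038, 0.1523]
eef_rot: [-3.14, -0.008, -0.358]
ft_force: [1.4, -0.3, -1.2]
opening: 0.501
```

Run:
```python
from h import *
st();path((599.5,248.5,155,-3.1))
```

```text
t 26.05 p [0.4307 0.0038 0.1523] rpy deg [-179.9   -0.4  -20.5] F [ 1.4 -0.3 -1.2] op 0.501 q [ 0.38  0.06 -0.34  0.   -1.17  0.83]
(599.5, 248.5, 155, -3.1) tr [  3.6 -14.4  -0.1] tw [-0.  -0.2 -8.7] rows>= 3.6
(599.5, 248.5, 155, -3.1) tr [  5.8 -13.7  -0.1] tw [-0.  -0.2 -8.7] rows>= 3.6
```

Call:
jog_arm --plan '[{"translation":[1,-3.8,0],"twist":[0,0,-4],"gripper":-1},{"translation":[2,-7.6,0],"twist":[0,0,-9],"gripper":-1},{"translation":[3,-11.4,0],"twist":[0,0,-9],"gripper":-1},{"translation":[3.6,-14.4,-0.1],"twist":[0,-0.2,-9],"gripper":-1}]'

```text
t: 26.38
tcp_pos: [0.516, 0.1287, 0.1541]
eef_rot: [-3.141, -0.005, -0.199]
ft_force: [0.8, -0.6, -0.6]
opening: 0.503
```

Call:
jog_arm --plan '[{"translation":[1.6,-3.8,0],"twist":[0,0,-4],"gripper":-1},{"translation":[3.2,-7.6,0],"twist":[0,0,-9],"gripper":-1},{"translation":[4.8,-11.4,0],"twist":[0,0,-9],"gripper":-1},{"translation":[5.8,-13.7,-0.1],"twist":[0,0,-9],"gripper":-1},{"translation":[5.8,-13.7,-0.1],"twist":[0,0,-9],"gripper":-1}]'

```text
t: 26.8
tcp_pos: [0.6016, 0.2556, 0.1541]
eef_rot: [-3.141, -0.005, -0.039]
ft_force: [-1.0, -1.5, -1.2]
opening: 0.509
```

Run:
```python
from h import *
st();f=snap('wrist','w13.png');path((599,249,17,-3.1))
```

```text
t 26.8 p [0.6016 0.2556 0.1541] rpy deg [-180.    -0.3   -2.2] F [-1.  -1.5 -1.2] op 0.509 q [ 0.64  0.49  0.25  0.   -1.33  0.89]
(599, 249, 17, -3.1) tr [-0.2  0.5 13.7] tw [ 0.  -0.2  0.8] rows>= 3.3
```

View pics/w13.png

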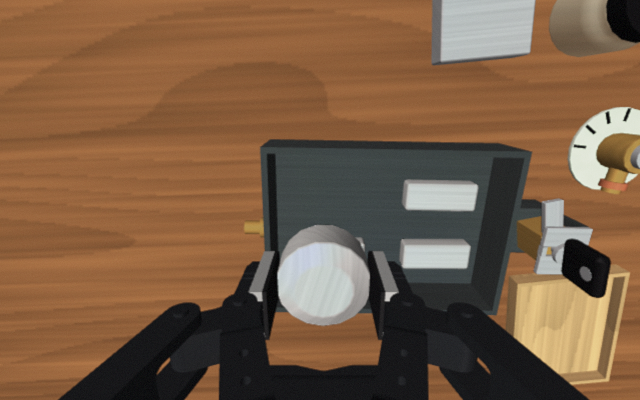

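The pill box is held. Two ingots are visible in the box at (440,195) and (435,255), and the third is under the pill box. Lowering.

Call:
jog_arm --plan '[{"translation":[-0.2,0.5,4],"twist":[0,0,0.8],"gripper":-1},{"translation":[-0.2,0.5,8],"twist":[0,0,0.8],"gripper":-1},{"translation":[-0.2,0.5,12],"twist":[0,0,0.8],"gripper":-1},{"translation":[-0.2,0.5,13.7],"twist":[0,0,0.8],"gripper":-1},{"translation":[-0.2,0.5,13.7],"twist":[0,0,0.8],"gripper":-1}]'

```text
t: 27.27
tcp_pos: [0.5974, 0.247, 0.016]
eef_rot: [3.139, -0.002, -0.054]
ft_force: [0.1, 0.3, -1.4]
opening: 0.503
```

Call:
jog_arm --plan '[{"translation":[0,0,0],"twist":[0,0,0],"gripper":0.25},{"translation":[0,0,0],"twist":[0,0,0],"gripper":0.25},{"translation":[0,0,-4],"twist":[0,0,0],"gripper":0.25},{"translation":[0,0,-8],"twist":[0,0,0],"gripper":0.25},{"translation":[0,0,-12],"twist":[0,0,0],"gripper":0}]'

```text
t: 27.68
tcp_pos: [0.5969, 0.2467, 0.1382]
eef_rot: [3.139, -0.002, -0.055]
ft_force: [1.3, 0.6, 0.4]
opening: 0.509
```

Run:
```python
from h import *
st();f=snap('wrist','w14.png');silver(f)
path((460,100,170,-60),(584.5,-206.7,150,-86.5))
```

```text
t 27.6833 p [0.5969 0.2467 0.1382] rpy deg [ 1.798e+02 -1.000e-01 -3.100e+00] F [1.3 0.6 0.4] op 0.509 q [ 0.64  0.48  0.2   0.   -1.29  0.88]
silver [432. 255.] [537.6 152.4] [66.1 30.9] axis 86.7 ztop 0.0235
silver [322. 254.] [543.2 250.8] [62.5 30.9] axis 86.7 ztop 0.0234
silver [436. 193.] [595.2 151.8] [65.9 28. ] axis 86.8 ztop 0.0236
silver [322. 202.] [594.3 248.1] [46.6 43.6] axis 41.3 ztop 0.0321
silver [470.  24.] [722.2 128.8] [32.5 73.7] axis 92.1 ztop 0.0258
(460, 100, 170, -60) tr [-6.7  7.8 -1.2] tw [-0.3 -0.4 28.5] rows>= 4.0
(460, 100, 170, -60) tr [-2.1 10.  -1.1] tw [-0.3 -0.4 28.5] rows>= 4.0
(584.5, -206.7, 150, -86.5) tr [16.4  2.3  1. ] tw [-0.  -0.  13.3] rows>= 4.0
(584.5, -206.7, 150, -86.5) tr [16.5 -1.5  1. ] tw [-0.  -0.  13.3] rows>= 4.0
```

Call:
jog_arm --plan '[{"translation":[-6.7,7.8,-1.2],"twist":[0,-0.4,28.5],"gripper":0},{"translation":[-6.7,7.8,-1.2],"twist":[0,-0.4,28.5],"gripper":0},{"translation":[-6.7,7.8,-1.2],"twist":[0,-0.4,28.5],"gripper":0},{"translation":[-6.7,7.8,-1.2],"twist":[0,-0.4,28.5],"gripper":0}]'

```text
t: 28.07
tcp_pos: [0.5287, 0.1714, 0.1626]
eef_rot: [-3.129, -0.008, -0.558]
ft_force: [1.1, -0.2, 0.3]
opening: 0.499
```

Call:
jog_arm --plan '[{"translation":[-2.1,10,-1.1],"twist":[0,0,28.5],"gripper":0},{"translation":[-2.1,10,-1.1],"twist":[0,0,28.5],"gripper":0},{"translation":[-2.1,10,-1.1],"twist":[0,0,28.5],"gripper":0},{"translation":[-2.1,10,-1.1],"twist":[0,0,28.5],"gripper":0}]'

```text
t: 28.4
tcp_pos: [0.4553, 0.0949, 0.174]
eef_rot: [-3.124, -0.0, -1.059]
ft_force: [-0.3, -0.1, 0.0]
opening: 0.499
```

Call:
jog_arm --plan '[{"translation":[16.4,2.3,1],"twist":[0,0,13],"gripper":0},{"translation":[16.4,2.3,1],"twist":[0,0,13],"gripper":0},{"translation":[16.4,2.3,1],"twist":[0,0,13],"gripper":0},{"translation":[16.4,2.3,1],"twist":[0,0,13],"gripper":0}]'

```text
t: 28.73
tcp_pos: [0.5159, -0.0602, 0.1648]
eef_rot: [-3.121, 0.003, -1.285]
ft_force: [0.7, 1.3, 0.2]
opening: 0.499
```

Call:
jog_arm --plan '[{"translation":[16.5,-1.5,1],"twist":[0,0,13.5],"gripper":0},{"translation":[16.5,-1.5,1],"twist":[0,0,13.5],"gripper":0},{"translation":[16.5,-1.5,1],"twist":[0,0,13.5],"gripper":0},{"translation":[16.5,-1.5,1],"twist":[0,0,13.5],"gripper":0},{"translation":[16.5,-1.5,1],"twist":[0,0,13.5],"gripper":0}]'

```text
t: 29.15
tcp_pos: [0.5776, -0.2204, 0.1534]
eef_rot: [-3.123, 0.006, -1.526]
ft_force: [0.8, 1.1, 0.2]
opening: 0.498
```

Run:
```python
from h import *
st();f=snap('wrist','w15.png')
P=cloud(f);h=P[...,2];m=((h>.045)&(h<.062)&(abs(P[...,0]-.585)<.05)&(abs(P[...,1]+.207)<.09)).astype(np.uint8)
c=max(cv2.findContours(m,cv2.RETR_EXTERNAL,cv2.CHAIN_APPROX_NONE)[0],key=cv2.contourArea)
print('handle',cv2.minAreaRect(np.array([ray(f,*p,.053)[:2]*1000 for p in c[:,0]],np.float32)))
path((584.5,-206.7,26,-86.6))
```

```text
t 29.15 p [ 0.5776 -0.2204  0.1534] rpy deg [-179.     0.4  -87.4] F [0.8 1.1 0.2] op 0.498 q [-0.12  0.41  0.14 -0.01 -1.28  0.17]
handle ((584.4216918945312, -207.1280517578125), (11.96166706085205, 89.38785552978516), 3.3801846504211426)
(584.5, -206.7, 26, -86.6) tr [-1.  -0.6 12.8] tw [-1.1  0.4 -0.8] rows>= 3.1
```

Lid unmoved. Gripping it again.

Call:
jog_arm --plan '[{"translation":[-1.2,-0.6,4],"twist":[-1,0.4,-0.8],"gripper":0},{"translation":[-1.2,-0.6,8],"twist":[-1,0.4,-0.8],"gripper":0},{"translation":[-1.2,-0.6,12.2],"twist":[-1,0.4,-0.8],"gripper":0},{"translation":[-1.2,-0.6,12.7],"twist":[-1,0.4,-0.8],"gripper":0},{"translation":[-1.2,-0.6,12.7],"twist":[-1,0.4,-0.8],"gripper":0}]'

```text
t: 29.62
tcp_pos: [0.5827, -0.2037, 0.0253]
eef_rot: [3.137, 0.001, -1.511]
ft_force: [1.5, -0.0, 0.7]
opening: 0.503
```

Run:
```python
from h import *
st();path((584.5,-206.7,25.5,-86.6))
```

```text
t 29.6167 p [ 0.5827 -0.2037  0.0253] rpy deg [ 1.798e+02  1.000e-01 -8.660e+01] F [ 1.5 -0.   0.7] op 0.503 q [-0.08  0.52 -0.04 -0.   -1.02  0.14]
(584.5, -206.7, 25.5, -86.6) tr [ 0.3 -0.2 -0. ] tw [0.2 0.1 0. ] rows>= 0.1
```

Call:
jog_arm --plan '[{"translation":[0.3,-0.2,0],"twist":[0,0,0],"gripper":-0.5},{"translation":[0.3,-0.2,0],"twist":[0,0,0],"gripper":-1},{"translation":[0.3,-0.2,0],"twist":[0,0,0],"gripper":-1},{"translation":[0.3,-0.2,0],"twist":[0,0,0],"gripper":-1},{"translation":[0.3,-0.2,0],"twist":[0,0,0],"gripper":-1}]' --grip_force 110

```text
t: 30.03
tcp_pos: [0.5866, -0.2072, 0.0289]
eef_rot: [-3.141, -0.0, -1.511]
ft_force: [-1.7, 0.2, 7.1]
opening: 0.112
```

Call:
jog_arm --plan '[{"translation":[0,0,0],"twist":[0,0,0],"gripper":-1},{"translation":[0,0,-3],"twist":[0,0,0],"gripper":-1},{"translation":[0,0,-7],"twist":[0,0,0],"gripper":-1},{"translation":[0,0,-11],"twist":[0,0,0],"gripper":-1},{"translation":[0,0,-15],"twist":[0,0,0],"gripper":-1}]'

```text
t: 30.45
tcp_pos: [0.586, -0.207, 0.1813]
eef_rot: [-3.14, 0.0, -1.511]
ft_force: [1.1, -1.0, -3.2]
opening: 0.113
```

Run:
```python
from h import *
st();path((470,-120,185,-90),(470,80,185,-93),(567,200,170,-93))
```

```text
t 30.45 p [ 0.586  -0.207   0.1813] rpy deg [-179.9    0.   -86.6] F [ 1.1 -1.  -3.2] op 0.113 q [-0.09  0.41  0.21 -0.   -1.36  0.15]
(470, -120, 185, -90) tr [-9.4 11.1 -0.4] tw [-0.1  0.   3.4] rows>= 3.5
(470, 80, 185, -93) tr [-20.  -0.  -0.] tw [-0. -0.  3.] rows>= 4.8
(567, 200, 170, -93) tr [-12.5  -9.1   1.5] tw [0. 0. 0.] rows>= 3.7
```

Call:
jog_arm --plan '[{"translation":[-2.5,3,-0.4],"twist":[0,0,3.4],"gripper":-1},{"translation":[-5,6,-0.4],"twist":[0,0,3.4],"gripper":-1},{"translation":[-7.5,9,-0.4],"twist":[0,0,3.4],"gripper":-1},{"translation":[-9.4,11.1,-0.4],"twist":[0,0,3.4],"gripper":-1}]'

```text
t: 30.78
tcp_pos: [0.4669, -0.1185, 0.1857]
eef_rot: [-3.139, 0.002, -1.571]
ft_force: [-0.8, 0.0, -3.0]
opening: 0.114
```

Call:
jog_arm --plan '[{"translation":[-4,0,0],"twist":[0,0,3],"gripper":-1},{"translation":[-8,0,0],"twist":[0,0,3],"gripper":-1},{"translation":[-12,0,0],"twist":[0,0,3],"gripper":-1},{"translation":[-16,0,0],"twist":[0,0,3],"gripper":-1},{"translation":[-20,0,0],"twist":[0,0,3],"gripper":-1}]'

```text
t: 31.2
tcp_pos: [0.4663, 0.0835, 0.1871]
eef_rot: [-3.138, 0.003, -1.623]
ft_force: [1.4, 0.1, -3.7]
opening: 0.114
```

Call:
jog_arm --plan '[{"translation":[-3,-2.3,0],"twist":[0,0,0],"gripper":-1},{"translation":[-6,-4.6,0],"twist":[0,0,0],"gripper":-1},{"translation":[-9,-6.9,0],"twist":[0,0,0],"gripper":-1},{"translation":[-12,-9.1,0],"twist":[0,0,0],"gripper":-1},{"translation":[-12,-9.1,0],"twist":[0,0,0],"gripper":-1}]'

```text
t: 31.62
tcp_pos: [0.5661, 0.2032, 0.1861]
eef_rot: [-3.138, 0.005, -1.621]
ft_force: [0.3, -1.4, -4.6]
opening: 0.114
```

Run:
```python
from h import *
st();f=snap('wrist','w16.png');f=snap('top');cv2.imwrite('pics/t4.png',cv2.resize(f['image'][140:230,180:360,::-1],None,fx=3,fy=3))
path((567,200.3,95,-93.1))
```

```text
t 31.6167 p [0.5661 0.2032 0.1861] rpy deg [-179.8    0.3  -92.9] F [ 0.3 -1.4 -4.6] op 0.114 q [ 0.6   0.37  0.15 -0.   -1.35 -0.65]
(567, 200.3, 95, -93.1) tr [-0.1 -0.3  9.2] tw [-0.1  0.2  0.1] rows>= 2.2
```

View pics/w16.png

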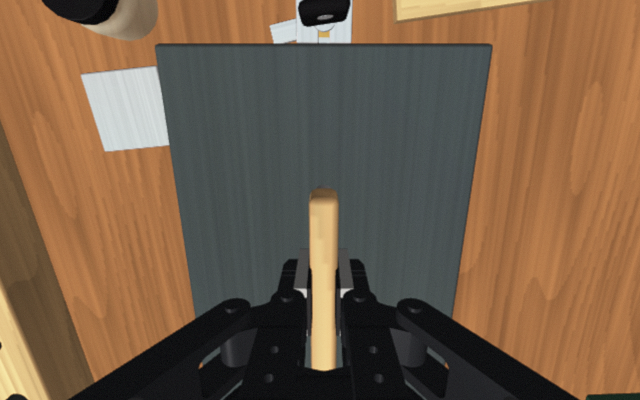

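Call:
jog_arm --plan '[{"translation":[-0.1,-0.3,4],"twist":[0,0.2,0],"gripper":-1},{"translation":[-0.1,-0.3,7],"twist":[0,0.2,0],"gripper":-1},{"translation":[-0.1,-0.3,9.2],"twist":[0,0.2,0],"gripper":-1},{"translation":[-0.1,-0.3,9.2],"twist":[0,0.2,0],"gripper":-1},{"translation":[-0.1,-0.3,9.2],"twist":[0,0.2,0],"gripper":-1}]'

```text
t: 32.13
tcp_pos: [0.5662, 0.1996, 0.0954]
eef_rot: [-3.14, -0.002, -1.623]
ft_force: [0.6, -0.5, -2.9]
opening: 0.115
```

Run:
```python
from h import *
st()
path((566.8,200.7,80,-93.1),(566.8,200.7,66,-93.1))
```

```text
t 32.1333 p [0.5662 0.1996 0.0954] rpy deg [-1.799e+02 -1.000e-01 -9.300e+01] F [ 0.6 -0.5 -2.9] op 0.115 q [ 0.6   0.43 -0.    0.   -1.15 -0.65]
(566.8, 200.7, 80, -93.1) tr [-0.1 -0.1  1.5] tw [-0.1 -0.1  0.1] rows>= 0.4
(566.8, 200.7, 66, -93.1) tr [-0.  -0.   1.4] tw [ 0. -0. -0.] rows>= 0.3
```

Call:
jog_arm --plan '[{"translation":[-0.1,-0.1,0.7],"twist":[0,0,0],"gripper":-1},{"translation":[-0.1,-0.1,1.2],"twist":[0,0,0],"gripper":-1},{"translation":[-0.1,-0.1,1.6],"twist":[0,0,0],"gripper":-1},{"translation":[-0.1,-0.1,1.6],"twist":[0,0,0],"gripper":-1}]'

```text
t: 32.47
tcp_pos: [0.567, 0.2005, 0.0792]
eef_rot: [-3.141, -0.001, -1.623]
ft_force: [0.2, 0.1, -4.5]
opening: 0.112
```

Call:
jog_arm --plan '[{"translation":[0,0,0.3],"twist":[0,0,0],"gripper":-1},{"translation":[0,0,0.6],"twist":[0,0,0],"gripper":-1},{"translation":[0,0,0.9],"twist":[0,0,0],"gripper":-1},{"translation":[0,0,1.1],"twist":[0,0,0],"gripper":-1},{"translation":[0,0,1.1],"twist":[0,0,0],"gripper":-1}]'

```text
t: 32.88
tcp_pos: [0.567, 0.2005, 0.0681]
eef_rot: [-3.141, -0.002, -1.623]
ft_force: [0.1, -0.6, -3.5]
opening: 0.118
```

Run:
```python
from h import *
st()
```

```text
t 32.8833 p [0.567  0.2005 0.0681] rpy deg [-1.8e+02 -1.0e-01 -9.3e+01] F [ 0.1 -0.6 -3.5] op 0.118 q [ 0.6   0.45 -0.04  0.   -1.09 -0.65]
```

Call:
jog_arm --plan '[{"translation":[0,0,0.2],"twist":[0,0,0],"gripper":-1},{"translation":[0,0,0.4],"twist":[0,0,0],"gripper":-1},{"translation":[0,0,0.4],"twist":[0,0,0],"gripper":-1}]'

```text
t: 33.13
tcp_pos: [0.5672, 0.2005, 0.0678]
eef_rot: [-3.139, -0.001, -1.622]
ft_force: [-9.9, -1.2, 18.5]
opening: 0.117
```

Run:
```python
from h import *
st();f=snap('wrist');P=cloud(f)
m=np.isfinite(P[...,2])&(abs(P[...,0]-.567)<.065)&(abs(P[...,0]-.567)>.02)&(P[...,1]<.19)&(P[...,1]>.105)&(P[...,2]>.03)&(P[...,2]<.09)
A=np.c_[P[m][:,:2],np.ones(m.sum())];c=np.linalg.lstsq(A,P[m][:,2],rcond=None)[0];print('plane slope',c[:2],'z at ctr',A[:,:2].mean(0),c@np.r_[.567,.2,1],np.median(P[m][:,2]))
```

```text
t 33.1333 p [0.5672 0.2005 0.0678] rpy deg [-1.798e+02 -1.000e-01 -9.290e+01] F [-9.9 -1.2 18.5] op 0.117 q [ 0.6   0.45 -0.04  0.   -1.08 -0.65]
plane slope [ 2.63559277e-05 -1.12061822e-03] z at ctr [0.56626113 0.14389785] 0.056044715570460445 0.056102408262714204
```

Lid top plane is at 56.0 mm and flat, so it is home. Releasing and returning to the key.

Call:
jog_arm --plan '[{"translation":[0,0,-0.3],"twist":[0,0,0],"gripper":-0.2},{"translation":[0,0,-0.3],"twist":[0,0,0],"gripper":0},{"translation":[0,0,-0.3],"twist":[0,0,0],"gripper":0},{"translation":[0,0,-4.5],"twist":[0,0,0],"gripper":0},{"translation":[0,0,-9],"twist":[0,0,0],"gripper":0}]'

```text
t: 33.6
tcp_pos: [0.5653, 0.1996, 0.1522]
eef_rot: [3.139, -0.005, -1.622]
ft_force: [1.5, 1.2, 0.9]
opening: 0.498
```

Run:
```python
from h import *
st();f=snap('wrist','w17.png');P=cloud(f);h=P[...,2];m=(h>.095)&(h<.115)&(abs(P[...,0]-.56)<.04)&(abs(P[...,1]-.07)<.04)
if m.sum()>10: print(m.sum(),cv2.minAreaRect((P[m][:,:2]*1000).astype(np.float32)))
path((559.4,71,160,-175.8))
```

```text
t 33.6 p [0.5653 0.1996 0.1522] rpy deg [179.8  -0.3 -92.9] F [1.5 1.2 0.9] op 0.498 q [ 0.6   0.39  0.09  0.   -1.28 -0.65]
851 ((560.16650390625, 75.25101470947266), (5.6610846519470215, 30.9971981048584), 86.77291870117188)
(559.4, 71, 160, -175.8) tr [4.4 0.2 0.1] tw [-0.2  0.2 27.6] rows>= 3.9
(559.4, 71, 160, -175.8) tr [ 3.9 -1.9  0.1] tw [-0.2  0.2 27.6] rows>= 3.9
(559.4, 71, 160, -175.8) tr [ 2.6 -3.5  0.2] tw [-0.2  0.2 27.6] rows>= 3.9
```

Call:
jog_arm --plan '[{"translation":[4.4,0.2,0],"twist":[0,0.2,27.5],"gripper":0},{"translation":[4.4,0.2,0],"twist":[0,0.2,27.5],"gripper":0},{"translation":[4.4,0.2,0],"twist":[0,0.2,27.5],"gripper":0},{"translation":[4.4,0.2,0],"twist":[0,0.2,27.5],"gripper":0}]'

```text
t: 33.98
tcp_pos: [0.5671, 0.1567, 0.1642]
eef_rot: [-3.128, 0.006, -2.108]
ft_force: [0.4, -0.1, -0.6]
opening: 0.494
```

Call:
jog_arm --plan '[{"translation":[3.9,-1.9,0],"twist":[0,0.2,27.5],"gripper":0},{"translation":[3.9,-1.9,0],"twist":[0,0.2,27.5],"gripper":0},{"translation":[3.9,-1.9,0],"twist":[0,0.2,27.5],"gripper":0},{"translation":[3.9,-1.9,0],"twist":[0,0.2,27.5],"gripper":0}]'

```text
t: 34.32
tcp_pos: [0.5638, 0.1128, 0.164]
eef_rot: [-3.131, 0.009, -2.595]
ft_force: [-0.0, 0.0, 0.1]
opening: 0.503
```

Call:
jog_arm --plan '[{"translation":[2.6,-3.5,0],"twist":[0,0.2,27.5],"gripper":0},{"translation":[2.6,-3.5,0],"twist":[0,0.2,27.5],"gripper":0},{"translation":[2.6,-3.5,0],"twist":[0,0.2,27.5],"gripper":0},{"translation":[2.6,-3.5,0],"twist":[0,0.2,27.5],"gripper":0},{"translation":[2.6,-3.5,0],"twist":[0,0.2,27.5],"gripper":0}]'

```text
t: 34.73
tcp_pos: [0.56, 0.0691, 0.1637]
eef_rot: [-3.136, 0.009, -3.08]
ft_force: [-1.0, 0.4, 0.5]
opening: 0.503
```

Run:
```python
from h import *
st();f=snap('wrist','w18.png');P=cloud(f);h=P[...,2];m=(h>.095)&(h<.115)&(abs(P[...,0]-.56)<.04)&(abs(P[...,1]-.07)<.04)
print(m.sum(),cv2.minAreaRect((P[m][:,:2]*1000).astype(np.float32)))
path((559.5,71,81,-176.5))
```

```text
t 34.7333 p [0.56   0.0691 0.1637] rpy deg [-179.7    0.5 -176.5] F [-1.   0.4  0.5] op 0.503 q [ 0.41  0.31  0.    0.01 -1.26 -1.92]
696 ((558.699462890625, 71.36019134521484), (31.517166137695312, 9.606765747070312), 3.7554283142089844)
(559.5, 71, 81, -176.5) tr [0.1 0.2 8.3] tw [-0.3  0.5  0.4] rows>= 2.0
```

Call:
jog_arm --plan '[{"translation":[0.1,0.2,4],"twist":[-0.3,0.5,0],"gripper":0},{"translation":[0.1,0.2,8.2],"twist":[-0.3,0.5,0],"gripper":0},{"translation":[0.1,0.2,8.2],"twist":[-0.3,0.5,0],"gripper":0},{"translation":[0.1,0.2,8.2],"twist":[-0.3,0.5,0],"gripper":0},{"translation":[0.1,0.2,8.2],"twist":[-0.3,0.5,0],"gripper":0}]'

```text
t: 35.2
tcp_pos: [0.5611, 0.071, 0.0838]
eef_rot: [-3.14, 0.004, -3.071]
ft_force: [1.2, -0.2, 1.6]
opening: 0.503
```

Call:
jog_arm --plan '[{"translation":[0,0,0],"twist":[0,0,0],"gripper":-1},{"translation":[0,0,0],"twist":[0,0,0],"gripper":-1},{"translation":[0,0,0],"twist":[0,0,0],"gripper":-1},{"translation":[0,0,0],"twist":[0,0,0],"gripper":-1},{"translation":[0,0,0],"twist":[0,0,0],"gripper":-1}]' --grip_force 40

```text
t: 35.62
tcp_pos: [0.5625, 0.0714, 0.0855]
eef_rot: [-3.141, 0.007, -3.07]
ft_force: [0.0, 1.6, 4.4]
opening: 0.11
```

Run:
```python
from h import *
st();print(arm.sense()['torque']);path((559.5,71,80,-176.5))
```

```text
t 35.6167 p [0.5625 0.0714 0.0855] rpy deg [-180.     0.4 -175.9] F [0.  1.6 4.4] op 0.11 q [ 0.4   0.37 -0.12  0.   -1.08 -1.91]
[ 0.45684589 -0.14230771  0.03781629]
(559.5, 71, 80, -176.5) tr [ 0.3 -0.   0.6] tw [-0.   0.4  0.6] rows>= 0.2
```

Call:
jog_arm --plan '[{"translation":[0.3,0,0],"twist":[0,0.4,0],"gripper":-0.5},{"translation":[0.3,0,0],"twist":[0,0.4,0],"gripper":-0.5},{"translation":[0.3,0,0],"twist":[0,0.4,0],"gripper":-1},{"translation":[0.3,0,0],"twist":[0,0.4,0],"gripper":-1},{"translation":[0.3,0,0],"twist":[0,0.4,0],"gripper":-1}]'

```text
t: 36.03
tcp_pos: [0.5591, 0.0712, 0.0852]
eef_rot: [-3.141, -0.0, -3.07]
ft_force: [-0.9, 0.9, 0.8]
opening: 0.107
```

Call:
jog_arm --plan '[{"translation":[0,0,0],"twist":[0,0,-6],"gripper":-1},{"translation":[0,0,0],"twist":[0,0,-12],"gripper":-1},{"translation":[0,0,0],"twist":[0,0,-18],"gripper":-1},{"translation":[0,0,0],"twist":[0,0,-24],"gripper":-1},{"translation":[0,0,0],"twist":[0,0,-30],"gripper":-1}]'

```text
t: 36.45
tcp_pos: [0.5592, 0.071, 0.0852]
eef_rot: [-3.141, -0.001, -2.542]
ft_force: [0.4, 0.1, 1.1]
opening: 0.109
```

Call:
jog_arm --plan '[{"translation":[0,0,0],"twist":[0,0,-6],"gripper":-1},{"translation":[0,0,0],"twist":[0,0,-12],"gripper":-1},{"translation":[0,0,0],"twist":[0,0,-18],"gripper":-1},{"translation":[0,0,0],"twist":[0,0,-24],"gripper":-1},{"translation":[0,0,0],"twist":[0,0,-30],"gripper":-1}]'

```text
t: 36.87
tcp_pos: [0.5594, 0.0708, 0.0852]
eef_rot: [-3.141, -0.001, -2.013]
ft_force: [0.7, -0.3, 0.4]
opening: 0.109
```

Run:
```python
from h import *
st();print(arm.sense()['torque'])
```

```text
t 36.8667 p [0.5594 0.0708 0.0852] rpy deg [-1.800e+02 -1.000e-01 -1.153e+02] F [ 0.7 -0.3  0.4] op 0.109 q [ 0.4   0.37 -0.12  0.   -1.09 -0.85]
[-0.08671299 -0.21819329 -0.04270794]
```

Call:
jog_arm --plan '[{"translation":[0,0,0],"twist":[0,0,-6],"gripper":-1},{"translation":[0,0,0],"twist":[0,0,-12],"gripper":-1},{"translation":[0,0,0],"twist":[0,0,-18],"gripper":-1},{"translation":[0,0,0],"twist":[0,0,-23],"gripper":-1},{"translation":[0,0,0],"twist":[0,0,-23],"gripper":-1}]'

```text
t: 37.28
tcp_pos: [0.5596, 0.0708, 0.0852]
eef_rot: [-3.141, -0.001, -1.609]
ft_force: [1.2, 1.5, 0.9]
opening: 0.108
```

Run:
```python
from h import *
st();print(arm.sense()['torque'])
```

```text
t 37.2833 p [0.5596 0.0708 0.0852] rpy deg [-1.80e+02 -1.00e-01 -9.22e+01] F [1.2 1.5 0.9] op 0.108 q [ 0.4   0.37 -0.12  0.   -1.09 -0.44]
[ 0.08529227 -0.23874567 -0.03355446]
```

Call:
jog_arm --plan '[{"translation":[0,0,0],"twist":[0,0,-2],"gripper":-1},{"translation":[0,0,0],"twist":[0,0,-4],"gripper":-1},{"translation":[0,0,0],"twist":[0,0,-6],"gripper":-1},{"translation":[0,0,0],"twist":[0,0,-6],"gripper":-1}]'

```text
t: 37.62
tcp_pos: [0.5597, 0.0708, 0.0852]
eef_rot: [-3.141, -0.001, -1.506]
ft_force: [-0.1, 0.2, 0.4]
opening: 0.111
```

Run:
```python
from h import *
st();print(arm.sense()['torque'])
```

```text
t 37.6167 p [0.5597 0.0708 0.0852] rpy deg [-1.80e+02 -1.00e-01 -8.63e+01] F [-0.1  0.2  0.4] op 0.111 q [ 0.4   0.37 -0.12  0.   -1.09 -0.34]
[ 0.20709121 -0.07185182 -0.24944698]
```

Torque jumped to −0.25 N·m, so the home stop is reached. I'll back off 5° within the key play and draw the key.

Call:
jog_arm --plan '[{"translation":[0,0,0],"twist":[0,0,3],"gripper":-1},{"translation":[0,0,0],"twist":[0,0,5],"gripper":-1},{"translation":[0,0,0],"twist":[0,0,5],"gripper":-1}]'

```text
t: 37.87
tcp_pos: [0.5597, 0.0707, 0.0852]
eef_rot: [-3.141, -0.001, -1.597]
ft_force: [0.5, 0.3, 2.0]
opening: 0.107
```

Call:
jog_arm --plan '[{"translation":[0,0,-1],"twist":[0,0,0],"gripper":-1},{"translation":[0,0,-2.5],"twist":[0,0,0],"gripper":-1},{"translation":[0,0,-4.5],"twist":[0,0,0],"gripper":-1},{"translation":[0,0,-7],"twist":[0,0,0],"gripper":-1},{"translation":[0,0,-7],"twist":[0,0,0],"gripper":-1}]' --grip_force 70

```text
t: 38.28
tcp_pos: [0.5623, 0.0709, 0.1609]
eef_rot: [-3.133, -0.0, -1.597]
ft_force: [1.7, 0.0, 0.1]
opening: 0.102
```

Run:
```python
from h import *
st();f=snap('wrist','w19.png')
path((432,4,150,-90),(432,4,70,-90))
```

```text
t 38.2833 p [0.5623 0.0709 0.1609] rpy deg [-179.5   -0.   -91.5] F [1.7 0.  0.1] op 0.102 q [ 0.4   0.31  0.    0.   -1.26 -0.43]
(432, 4, 150, -90) tr [ 7.  12.8  0.8] tw [-0.3 -0.  -1.5] rows>= 3.5
(432, 4, 70, -90) tr [-0. -0.  8.] tw [-0. -0. -0.] rows>= 1.9
```

View pics/w19.png

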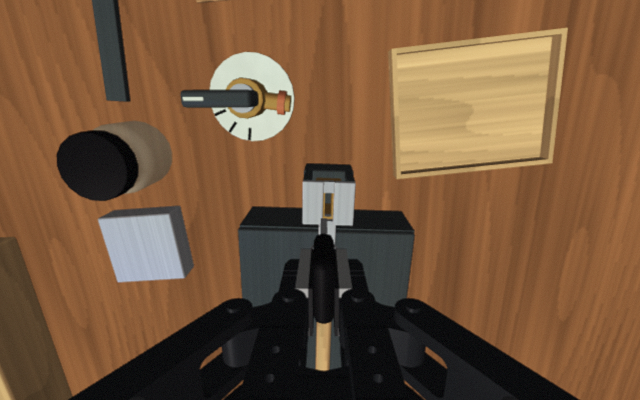

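Key drawn; the slot stays aligned with the box's long side. I'll lay the key in the tray leaning along its long side. The tilt makes it fall flat.

```bash
sed -i "s/\[180,0,w\[3\]\]/[180,w[4] if len(w)>4 else 0,w[3]]/" h.py
python3 - <<'E'
from h import *
path((450,4,165,-45),(434,5,140,4.6),(434,5,100,4.6,35))
E
```

```text
(450, 4, 165, -45) tr [ 3.5  5.5 -0.4] tw [ -0.2  -0.1 -23.3] rows>= 3.2
(450, 4, 165, -45) tr [ 1.1  6.4 -0.3] tw [ -0.2  -0.1 -23.3] rows>= 3.2
(434, 5, 140, 4.6) tr [-0.6  0.5  1.2] tw [ -0.    0.  -24.8] rows>= 3.5
(434, 5, 140, 4.6) tr [-0.8  0.2  1.3] tw [ -0.    0.  -24.8] rows>= 3.5
(434, 5, 100, 4.6, 35) tr [-0. -0.  2.] tw [  0.  -17.5  -0. ] rows>= 2.4
(434, 5, 100, 4.6, 35) tr [ 0.6 -0.   1.9] tw [  0.  -17.5   0. ] rows>= 2.4
```

Call:
jog_arm --plan '[{"translation":[3.5,5.5,-0.4],"twist":[0,0,-7],"gripper":-1},{"translation":[3.5,5.5,-0.4],"twist":[0,0,-14],"gripper":-1},{"translation":[3.5,5.5,-0.4],"twist":[0,0,-21],"gripper":-1},{"translation":[3.5,5.5,-0.4],"twist":[0,0,-23],"gripper":-1}]'

```text
t: 38.67
tcp_pos: [0.5039, 0.0368, 0.1624]
eef_rot: [-3.137, -0.002, -1.19]
ft_force: [0.3, 0.6, -0.5]
opening: 0.098
```

Call:
jog_arm --plan '[{"translation":[1.1,6.4,-0.3],"twist":[0,0,-7],"gripper":-1},{"translation":[1.1,6.4,-0.3],"twist":[0,0,-14],"gripper":-1},{"translation":[1.1,6.4,-0.3],"twist":[0,0,-21],"gripper":-1},{"translation":[1.1,6.4,-0.3],"twist":[0,0,-23],"gripper":-1}]'

```text
t: 39.0
tcp_pos: [0.447, 0.002, 0.1652]
eef_rot: [-3.139, -0.003, -0.783]
ft_force: [0.6, 1.0, 0.1]
opening: 0.099
```

Call:
jog_arm --plan '[{"translation":[-0.6,0.5,1.2],"twist":[0,0,-7],"gripper":-1},{"translation":[-0.6,0.5,1.2],"twist":[0,0,-14],"gripper":-1},{"translation":[-0.6,0.5,1.2],"twist":[0,0,-21],"gripper":-1},{"translation":[-0.6,0.5,1.2],"twist":[0,0,-25],"gripper":-1}]'

```text
t: 39.33
tcp_pos: [0.4384, 0.0025, 0.1526]
eef_rot: [-3.141, -0.003, -0.341]
ft_force: [-0.1, 0.5, 0.3]
opening: 0.102
```

Call:
jog_arm --plan '[{"translation":[-0.8,0.2,1.3],"twist":[0,0,-7],"gripper":-1},{"translation":[-0.8,0.2,1.3],"twist":[0,0,-14],"gripper":-1},{"translation":[-0.8,0.2,1.3],"twist":[0,0,-21],"gripper":-1},{"translation":[-0.8,0.2,1.3],"twist":[0,0,-25],"gripper":-1},{"translation":[-0.8,0.2,1.3],"twist":[0,0,-25],"gripper":-1}]'

```text
t: 39.75
tcp_pos: [0.4296, 0.0031, 0.1392]
eef_rot: [3.141, -0.001, 0.097]
ft_force: [0.0, -0.9, -0.6]
opening: 0.102
```

Run:
```python
from h import *
st()
path((434,5,100,4.6,35),(434,5,51,4.6,35))
```

```text
t 39.75 p [0.4296 0.0031 0.1392] rpy deg [ 1.799e+02 -1.000e-01  5.600e+00] F [ 0.  -0.9 -0.6] op 0.102 q [ 0.38  0.07 -0.36  0.   -1.14  1.29]
(434, 5, 100, 4.6, 35) tr [ 0.2 -0.1  2. ] tw [  0.2 -17.5   0.5] rows>= 2.5
(434, 5, 100, 4.6, 35) tr [ 0.8 -0.1  1.8] tw [  0.2 -17.5   0.5] rows>= 2.5
(434, 5, 51, 4.6, 35) tr [ 2.8 -0.   4. ] tw [0. 0. 0.] rows>= 1.2
```

Call:
jog_arm --plan '[{"translation":[0.2,-0.1,1],"twist":[0,-7,0],"gripper":-1},{"translation":[0.2,-0.1,2],"twist":[0,-14,0],"gripper":-1},{"translation":[0.2,-0.1,2],"twist":[0,-17.5,0],"gripper":-1}]'

```text
t: 40.0
tcp_pos: [0.4311, 0.0044, 0.1174]
eef_rot: [3.14, 0.313, 0.094]
ft_force: [0.5, 0.3, -0.6]
opening: 0.103
```

Call:
jog_arm --plan '[{"translation":[0.8,-0.1,1.8],"twist":[0,-7,0],"gripper":-1},{"translation":[0.8,-0.1,1.8],"twist":[0,-14,0],"gripper":-1},{"translation":[0.8,-0.1,1.8],"twist":[0,-17.5,0],"gripper":-1},{"translation":[0.8,-0.1,1.8],"twist":[0,-17.5,0],"gripper":-1}]'

```text
t: 40.33
tcp_pos: [0.433, 0.0054, 0.0945]
eef_rot: [3.137, 0.629, 0.088]
ft_force: [0.1, 0.6, -1.5]
opening: 0.096
```

Run:
```python
from h import *
st();s=arm.sense();R=Ro.from_euler('xyz',s['eef_rot']).as_matrix();print('tip now',np.array(s['tcp_pos'])+R[:,2]*.051)
path((434,4,52,4.6,35))
```

```text
t 40.3333 p [0.433  0.0054 0.0945] rpy deg [179.7  36.    5. ] F [ 0.1  0.6 -1.5] op 0.096 q [ 0.28  0.57  0.09 -0.11 -1.71  1.4 ]
tip now [0.40311748 0.00255361 0.05320131]
(434, 4, 52, 4.6, 35) tr [2.6 0.1 3.4] tw [0.5 1.  0.4] rows>= 1.0
```

Call:
jog_arm --plan '[{"translation":[1.2,0,1.7],"twist":[0,0,0],"gripper":-1},{"translation":[2.4,0,3.3],"twist":[0,0,0],"gripper":-1},{"translation":[2.4,0,3.3],"twist":[0,0,0],"gripper":-1},{"translation":[2.4,0,3.3],"twist":[0,0,0],"gripper":-1}]'

```text
t: 40.67
tcp_pos: [0.4324, 0.005, 0.054]
eef_rot: [3.135, 0.629, 0.086]
ft_force: [0.3, -0.8, 0.0]
opening: 0.102
```

Call:
jog_arm --plan '[{"translation":[0,0,0],"twist":[0,0,0],"gripper":-0.3},{"translation":[0,0,0],"twist":[0,0,0],"gripper":-0.1},{"translation":[0,0,0],"twist":[0,0,0],"gripper":0},{"translation":[0,0,0],"twist":[0,0,0],"gripper":0},{"translation":[0,0,0],"twist":[0,0,0],"gripper":0}]'

```text
t: 41.08
tcp_pos: [0.4326, 0.0051, 0.0546]
eef_rot: [3.135, 0.628, 0.086]
ft_force: [-0.1, 0.1, 0.5]
opening: 0.499
```

Call:
jog_arm --plan '[{"translation":[-2,0,-3],"twist":[0,0,0],"gripper":0},{"translation":[-4,0,-6],"twist":[0,0,0],"gripper":0},{"translation":[-6,0,-9],"twist":[0,0,0],"gripper":0},{"translation":[-6,0,-9],"twist":[0,0,0],"gripper":0}]'

```text
t: 41.42
tcp_pos: [0.4401, 0.0056, 0.169]
eef_rot: [3.134, 0.615, 0.087]
ft_force: [0.7, 0.4, 1.2]
opening: 0.5
```

Run:
```python
from h import *
st();f=snap('wrist','w20.png')
path((470,0,190,-40),(560,-10,180,-80))
```

```text
t 41.4167 p [0.4401 0.0056 0.169 ] rpy deg [179.6  35.2   5. ] F [0.7 0.4 1.2] op 0.5 q [ 0.28  0.51  0.2  -0.11 -1.87  1.38]
(470, 0, 190, -40) tr [ 0.5  0.4 -1.9] tw [ 7.1 16.7 21.8] rows>= 4.0
(470, 0, 190, -40) tr [ 1.1 -0.1 -1.6] tw [ 7.1 16.7 21.8] rows>= 4.0
(560, -10, 180, -80) tr [ 3.8 -2.5  0.5] tw [-0. -0. 20.] rows>= 2.8
(560, -10, 180, -80) tr [ 2.7 -3.6  0.5] tw [-0. -0. 20.] rows>= 2.8
```

View pics/w20.png

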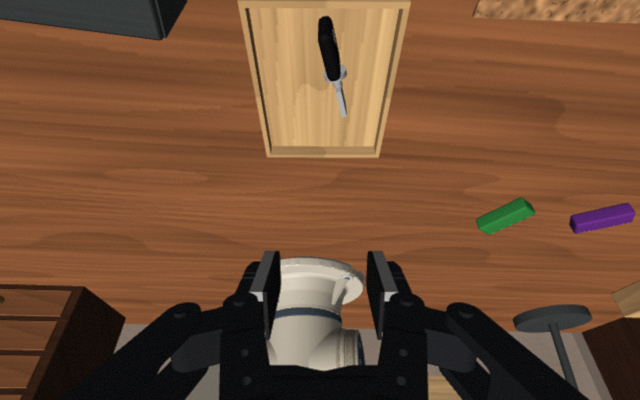

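The key lies flat in the middle of the tray at (335,65). Now the valve: locate it from close above.

Run:
```python
from h import *
path((470,-5,200,0),(545,-8,200,-9))
```

```text
(470, -5, 200, 0) tr [ 0.2  0.7 -2.2] tw [ 0.9 17.7  2.5] rows>= 2.5
(470, -5, 200, 0) tr [ 0.9  0.6 -2.1] tw [ 0.9 17.7  2.5] rows>= 2.5
(545, -8, 200, -9) tr [7.5 0.3 0. ] tw [-0. -0.  9.] rows>= 1.8
```

Call:
jog_arm --plan '[{"translation":[0.2,0.7,-2.2],"twist":[0.9,17.7,2.5],"gripper":0},{"translation":[0.2,0.7,-2.2],"twist":[0.9,17.7,2.5],"gripper":0},{"translation":[0.2,0.7,-2.2],"twist":[0.9,17.7,2.5],"gripper":0}]'

```text
t: 41.72
tcp_pos: [0.4554, 0.0003, 0.1843]
eef_rot: [3.131, 0.299, 0.04]
ft_force: [-0.2, -0.4, 0.9]
opening: 0.499
```

Call:
jog_arm --plan '[{"translation":[0.9,0.6,-2.1],"twist":[0.9,17.7,2.5],"gripper":0},{"translation":[0.9,0.6,-2.1],"twist":[0.9,17.7,2.5],"gripper":0},{"translation":[0.9,0.6,-2.1],"twist":[0.9,17.7,2.5],"gripper":0}]'

```text
t: 41.97
tcp_pos: [0.4708, -0.0051, 0.2036]
eef_rot: [-3.14, -0.019, -0.003]
ft_force: [-0.8, 0.7, -0.7]
opening: 0.498
```

Call:
jog_arm --plan '[{"translation":[7.5,0.3,0],"twist":[0,0,9],"gripper":0},{"translation":[7.5,0.3,0],"twist":[0,0,9],"gripper":0},{"translation":[7.5,0.3,0],"twist":[0,0,9],"gripper":0},{"translation":[7.5,0.3,0],"twist":[0,0,9],"gripper":0},{"translation":[7.5,0.3,0],"twist":[0,0,9],"gripper":0}]'

```text
t: 42.38
tcp_pos: [0.5455, -0.0083, 0.2043]
eef_rot: [-3.138, -0.017, -0.161]
ft_force: [0.9, -0.0, -0.2]
opening: 0.502
```

```bash
cat > valve.py <<'E'
from h import *
st();f=snap('wrist','v%d.png'%int(arm.sense()['t']));P=cloud(f);h=P[...,2];im=f['image'];hsv=cv2.cvtColor(im,cv2.COLOR_RGB2HSV)
near=(abs(P[...,0]-.625)<.075)&(abs(P[...,1]+.01)<.075)
m=near&(h>.064)&(h<.076);X=P[m][:,:2]*1000
r=cv2.minAreaRect(X.astype(np.float32));b=cv2.boxPoints(r);e=max(b[1]-b[0],b[2]-b[1],key=np.linalg.norm);print('fin',np.round(r[0],1),np.round(r[1],1),'axis',np.degrees(np.arctan2(e[1],e[0]))%180)
w=near&(h<.012)&(hsv[...,1]<70)&(hsv[...,2]>150)
c=np.vstack(cv2.findContours(w.astype(np.uint8),cv2.RETR_EXTERNAL,cv2.CHAIN_APPROX_NONE)[0]);hull=cv2.convexHull(c)[:,0]
zd=np.nanmedian(h[w]);(cx,cy),R=cv2.minEnclosingCircle(np.array([ray(f,*p,zd)[:2]*1000 for p in hull],np.float32));print('disc',cx,cy,R,zd)
k=near&(h<.012)&(hsv[...,2]<80)
for c in cv2.findContours(k.astype(np.uint8),cv2.RETR_EXTERNAL,cv2.CHAIN_APPROX_NONE)[0]:
    p=ray(f,*c[:,0].mean(0),zd)[:2]*1000-[cx,cy]
    if cv2.contourArea(c)>8 and 20<np.hypot(*p)<38: print('mark r',np.hypot(*p).round(1),'ang',np.degrees(np.arctan2(p[1],p[0])).round(1),cv2.contourArea(c))
E
python3 valve.py; ls pics
```

```text
t 42.3833 p [ 0.5455 -0.0083  0.2043] rpy deg [-179.8   -1.    -9.2] F [ 0.9 -0.  -0.2] op 0.502 q [ 0.27  0.24  0.02  0.   -1.33  1.14]
fin [602.2  20.2] [ 37.9 136. ] axis 139.03947
disc 626.20947265625 -9.792627334594727 38.04508590698242 0.004055369630599326
crop.png
side.png
t2.png
t3.png
t4.png
top.png
v42.png
w1.png
w10.png
w11.png
w12.png
w13.png
w14.png
w15.png
w16.png
w17.png
w18.png
w19.png
w2.png
w20.png
w4.png
w5.png
w6.png
w7.png
w8.png
w9.png
```

View pics/v42.png

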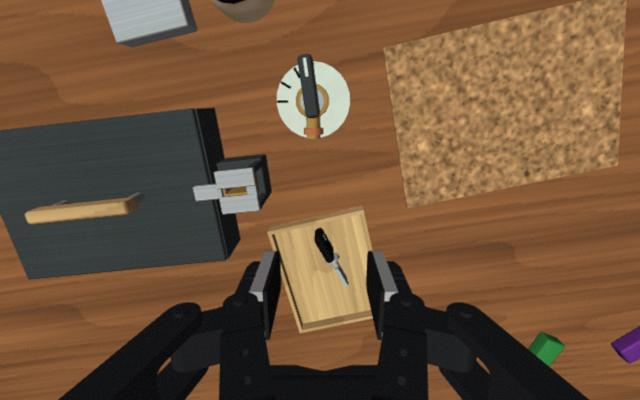

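```bash
cat > v2.py <<'E'
import re
s=open('valve.py').read()
s=s.replace("m=near&(h>.064)&(h<.076)","m=((np.hypot(P[...,0]-.6262,P[...,1]+.0098)<.045)&(h>.064)&(h<.076)).astype(np.uint8);print(m.sum());n,L,S,C=cv2.connectedComponentsWithStats(m);m=L==1+np.argmax(S[1:,4])")
s=s.replace("k=near&(h<.012)&(hsv[...,2]<80)","k=near&(h<.015)&(hsv[...,2]<130)&(hsv[...,1]<110)")
open('valve.py','w').write(s)
E
python3 v2.py; python3 valve.py
```

```text
t 42.4333 p [ 0.5454 -0.0083  0.2046] rpy deg [-179.8   -1.    -9.2] F [0.4 0.1 0.3] op 0.5 q [ 0.27  0.24  0.02  0.   -1.33  1.14]
912
fin [637.2 -10.3] [12.1 49.9] axis 178.76231
disc 626.0407104492188 -9.800939559936523 37.95268249511719 0.004059488661506905
mark r 32.0 ang 81.2 19.5
mark r 32.0 ang 51.3 16.5
mark r 31.3 ang 20.7 18.0
```

The tongue is over the lid edge (205,192) and the key is in the tray. The marks are at world 20.7°, 51.3° and 81.2°, and the fin now points at about −2°. The goal is the fin at 51.2°.

Run:
```python
from h import *
path((626,-9.8,130,-2),(626,-9.8,47,-2))
```

```text
(626, -9.8, 130, -2) tr [ 7.8 -1.1  7.6] tw [-0.2 -1.1 -7.2] rows>= 2.6
(626, -9.8, 47, -2) tr [ 0.  -0.   8.3] tw [-0.  0.  0.] rows>= 2.0
```

Call:
jog_arm --plan '[{"translation":[7.8,-1.1,5],"twist":[0,-1,-7.2],"gripper":0},{"translation":[7.8,-1.1,7.6],"twist":[0,-1,-7.2],"gripper":0},{"translation":[7.8,-1.1,7.6],"twist":[0,-1,-7.2],"gripper":0},{"translation":[7.8,-1.1,7.6],"twist":[0,-1,-7.2],"gripper":0},{"translation":[7.8,-1.1,7.6],"twist":[0,-1,-7.2],"gripper":0}]'

```text
t: 42.9
tcp_pos: [0.6248, -0.0099, 0.1285]
eef_rot: [-3.139, 0.002, -0.034]
ft_force: [-0.2, -0.2, 0.7]
opening: 0.5
```

Run:
```python
from h import *
st();path((626,-9.8,47,-2))
```

```text
t 42.9 p [ 0.6248 -0.0099  0.1285] rpy deg [-1.799e+02  1.000e-01 -2.000e+00] F [-0.2 -0.2  0.7] op 0.5 q [ 0.23  0.45  0.13 -0.   -1.25  1.3 ]
(626, -9.8, 47, -2) tr [0.1 0.  8.1] tw [-0.1  0.1  0. ] rows>= 2.0
```

Call:
jog_arm --plan '[{"translation":[0.1,0,4],"twist":[0,0,0],"gripper":0},{"translation":[0.1,0,8],"twist":[0,0,0],"gripper":0},{"translation":[0.1,0,8],"twist":[0,0,0],"gripper":0},{"translation":[0.1,0,8],"twist":[0,0,0],"gripper":-0.5},{"translation":[0.1,0,8],"twist":[0,0,0],"gripper":-1}]' --grip_force 40

```text
t: 43.32
tcp_pos: [0.6273, -0.0097, 0.0522]
eef_rot: [-3.14, -0.003, -0.033]
ft_force: [-0.9, 0.2, 0.9]
opening: 0.227
```

Call:
jog_arm --plan '[{"translation":[0,0,0],"twist":[0,0,0],"gripper":-1},{"translation":[0,0,0],"twist":[0,0,0],"gripper":-1},{"translation":[0,0,0],"twist":[0,0,0],"gripper":-1}]'

```text
t: 43.57
tcp_pos: [0.6281, -0.0098, 0.054]
eef_rot: [-3.14, -0.005, -0.033]
ft_force: [0.1, -1.2, -1.3]
opening: 0.124
```

Run:
```python
from h import *
st();path((626,-9.8,47,51.5))
```

```text
t 43.5667 p [ 0.6281 -0.0098  0.054 ] rpy deg [-179.9   -0.3   -1.9] F [ 0.1 -1.2 -1.3] op 0.124 q [ 0.23  0.51  0.02 -0.   -1.08  1.31]
(626, -9.8, 47, 51.5) tr [-0.1  0.   0.4] tw [  0.   -0.2 -26.7] rows>= 3.7
(626, -9.8, 47, 51.5) tr [-0.1 -0.   0.4] tw [  0.   -0.2 -26.7] rows>= 3.7
```

Call:
jog_arm --plan '[{"translation":[-0.1,0,0],"twist":[0,0,-6],"gripper":-1},{"translation":[-0.2,0,0],"twist":[0,0,-12],"gripper":-1},{"translation":[-0.2,0,0],"twist":[0,0,-18],"gripper":-1},{"translation":[-0.2,0,0],"twist":[0,0,-24],"gripper":-1},{"translation":[-0.2,0,0],"twist":[0,0,-27],"gripper":-1}]'

```text
t: 43.98
tcp_pos: [0.6278, -0.0089, 0.0541]
eef_rot: [3.141, -0.009, 0.443]
ft_force: [6.1, 1.6, -11.7]
opening: 0.13
```

Run:
```python
from h import *
st();path((626,-9.8,54,51.5))
```

```text
t 43.9833 p [ 0.6278 -0.0089  0.0541] rpy deg [180.   -0.5  25.4] F [  6.1   1.6 -11.7] op 0.13 q [ 0.23  0.5   0.02 -0.   -1.07  1.78]
(626, -9.8, 54, 51.5) tr [-0.2  0.   0. ] tw [  0.1  -0.5 -26.1] rows>= 3.6
```

Call:
jog_arm --plan '[{"translation":[0,0,0],"twist":[0,0,-6],"gripper":-1},{"translation":[0,0,0],"twist":[0,0,-12],"gripper":-1},{"translation":[0,0,0],"twist":[0,0,-18],"gripper":-1},{"translation":[0,0,0],"twist":[0,0,-24],"gripper":-1},{"translation":[0,0,0],"twist":[0,0,-26],"gripper":-1}]'

```text
t: 44.4
tcp_pos: [0.6272, -0.0081, 0.0541]
eef_rot: [3.139, -0.009, 0.902]
ft_force: [0.8, 1.1, -7.7]
opening: 0.128
```

Call:
jog_arm --plan '[{"translation":[0,0,0],"twist":[0,0,0],"gripper":0},{"translation":[0,0,0],"twist":[0,0,0],"gripper":0},{"translation":[0,0,0],"twist":[0,0,0],"gripper":0},{"translation":[0,0,-4],"twist":[0,0,0],"gripper":0},{"translation":[0,0,-8],"twist":[0,0,0],"gripper":0}]'

```text
t: 44.82
tcp_pos: [0.6252, -0.0088, 0.1337]
eef_rot: [3.141, -0.005, 0.901]
ft_force: [1.6, -0.5, 1.1]
opening: 0.502
```

Run:
```python
from h import *
st();path((560,-10,205,20),(545,-8,205,-9))
```

```text
t 44.8167 p [ 0.6252 -0.0088  0.1337] rpy deg [180.   -0.3  51.6] F [ 1.6 -0.5  1.1] op 0.502 q [ 0.23  0.44  0.13 -0.   -1.26  2.24]
(560, -10, 205, 20) tr [-4.1 -5.  -7.2] tw [-0.1 -0.3 31.6] rows>= 4.4
(545, -8, 205, -9) tr [-1.3 -0.7 -0. ] tw [-0. -0. 29.] rows>= 4.1
```

Call:
jog_arm --plan '[{"translation":[0,0,-4],"twist":[0,0,7],"gripper":0},{"translation":[-2,-2.5,-7.2],"twist":[0,0,31.5],"gripper":0},{"translation":[-4.1,-5,-7.2],"twist":[0,0,31.5],"gripper":0},{"translation":[-4.1,-5,-7.2],"twist":[0,0,31.5],"gripper":0},{"translation":[-4.1,-5,-7.2],"twist":[0,0,31.5],"gripper":0}]'

```text
t: 45.23
tcp_pos: [0.5593, -0.0104, 0.2081]
eef_rot: [-3.14, -0.008, 0.344]
ft_force: [0.5, 0.1, -0.4]
opening: 0.495
```

Call:
jog_arm --plan '[{"translation":[-1.3,-0.7,0],"twist":[0,0,29],"gripper":0},{"translation":[-1.3,-0.7,0],"twist":[0,0,29],"gripper":0},{"translation":[-1.3,-0.7,0],"twist":[0,0,29],"gripper":0},{"translation":[-1.3,-0.7,0],"twist":[0,0,29],"gripper":0},{"translation":[-1.3,-0.7,0],"twist":[0,0,29],"gripper":0}]'

```text
t: 45.65
tcp_pos: [0.545, -0.0082, 0.2093]
eef_rot: [-3.135, -0.009, -0.168]
ft_force: [1.6, -0.4, 0.5]
opening: 0.502
```

```bash
python3 valve.py; cp pics/v45.png pics/vf.png 2>/dev/null || cp $(ls -t pics/v*.png|head -1) pics/vf.png
```

```text
t 45.65 p [ 0.545  -0.0082  0.2093] rpy deg [-179.6   -0.5   -9.6] F [ 1.6 -0.4  0.5] op 0.502 q [ 0.27  0.25  0.04 -0.   -1.36  1.13]
872
fin [633.1  -1.4] [49.9 11.9] axis 51.85424
disc 626.1991577148438 -9.893784523010254 37.912681579589844 0.0040979915000879386
mark r 31.9 ang 81.6 16.5
mark r 31.7 ang 21.5 14.5
mark r 31.6 ang -8.4 12.0
```

View pics/vf.png

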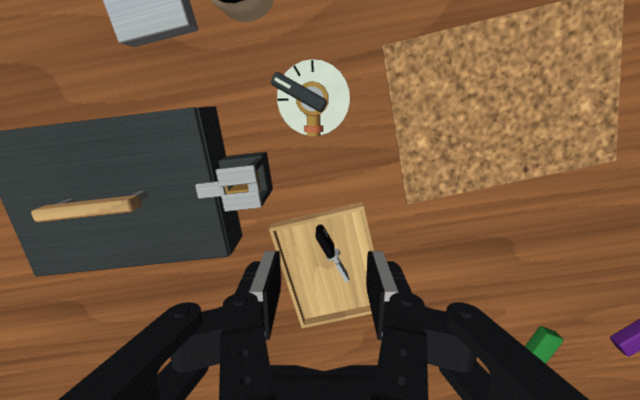

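The fin is at 51.9° against base −8.4°, so the valve stands at 60.3°. The tongue is over the lid, and the key is in the tray at (330,250). A last numeric check of lid, tongue and bystanders before handing in.

Run:
```python
from h import *
f=snap('wrist');P=cloud(f);h=P[...,2];hsv=cv2.cvtColor(f['image'],cv2.COLOR_RGB2HSV);V=hsv[...,2];S=hsv[...,1]
m=((S<60)&(V>130)&(h>.05)&(h<.067)&(abs(P[...,0]-.56)<.05)&(P[...,1]>.085)&(P[...,1]<.13)).astype(np.uint8)
X=(P[m>0][:,:2]*1000).astype(np.float32);print('tongue',cv2.minAreaRect(X),len(X))
d=(V<110)&(S<120)&(h>.045)&(h<.064)&(P[...,1]>.13)&(P[...,1]<.29);A=np.c_[P[d][:,:2],np.ones(d.sum())];c=np.linalg.lstsq(A,P[d][:,2],rcond=None)[0];print('lid slope',c[:2],'z',c@[.567,.2,1])
k=(V<60)&(h>.004)&(h<.05)&(abs(P[...,0]-.431)<.07)&(abs(P[...,1])<.06);print('key head',np.nanmedian(P[k],0))
t=snap('top');silver(t)
```

```text
tongue ((562.0321044921875, 101.20586395263672), (26.14154624938965, 14.037033081054688), 85.14811706542969) 327
lid slope [-0.00023231 -0.00101747] z 0.055914405686022135
key head [0.47618134 0.00254723 0.03405131]
silver [271. 122.] [744.1 125.7] [61.3 67.8] axis 94.6 ztop 0.0267
```

```bash
python3 -c "
from h import *
print(arm.finish_job()); st()"
```

```text
the job is handed in; nothing more can be done
None
the job is handed in; nothing more can be done
```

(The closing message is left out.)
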